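# Cock, load and trip a spring stamp

## Robot

A 6-joint arm with a two-finger parallel gripper is mounted at the origin on a cart in front of the work surface, level with it; the furniture and walls round the work are solid. World frame = base frame: x ahead of the robot, y to its left, z up, the work surface at z = 0. Lengths are in mm, angles in rad, forces in N, time in s.
With the tool pointing down it reaches from about 300 to 850 mm from the base axis. Payload 4.2 kg.
Tool frame: the origin (TCP) lies at the very end of the fingers, on their centre line; the grasp point (between the pads) lies 19 mm behind it; z points along the fingers, y is the direction in which the jaws open and shut (so a half turn about z gives the same grasp; the last joint's range is limited). The gripper opens to 91 mm and grips with 3 to 60 N. Pads are 32 mm wide; open, the fingers measure 118 mm over their backs; the gripper's body (76 mm by 178 mm) begins 60 mm behind the grasp point.
Start: joints at [1.106, 0.32, 1.565, -0, 1.257, -0.02], TCP at [247.414, 519.066, 213.976] pointing down, gripper open.
Joint ranges: [-3.11, 3.11], [-0.84, 2.01], [0.21, 2.61], [-1.34, 4.49], [0.05, 2.63], [-2.56, 2.56]. Speed limits (rad/s): [2.57, 2.57, 3.14, 3.14, 3.14, 3.14].

## Interface

Orientations are given as a 3x3 rotation matrix whose columns are the frame's x, y, z axes.
In Python, from plant import arm, vision, job gives the robot as it stands.
- The arm moves only by the shell command python3 -m jog 'ROWS' [FORCE]. ROWS is text: rows parted by semicolons, each of 7 numbers parted by spaces: the gripper's target within -1 to 1 (fully open at 1, half-way at 0, shut at -1), then the shift along the tool's x, y, z in units of 0.05 m (1.0 is 0.05 m), then the turn, a rotation vector about the tool's x, y, z in units of pi/4 rad (1.0 is pi/4 rad). A call has 1 to 10 rows; each row shifts and turns the commanded pose from where the row before left it, along the tool's axes as they then stand; what a row does not reach is not made up. A row lasts 1/10 s, in which the tool goes at most 50 mm and 8.59 degrees, less where a joint would pass 70% of its speed; a pose out of reach is approached as far as the arm can. A call with a number of a shift or a turn outside -1 to 1 is refused whole. A call with a gripper value outside its range is refused whole. The fingers move at their own pace and stop on an object; FORCE is the grip in N (left out, the last holds). Time passes only in rows, so rows that do not move let the fingers close. It gives the time, the measured TCP pose, the force and the opening at its end, in the units of the state.
- arm.read_state(): the state, without advancing time (a new reading comes with each control period).
- vision.camera(name): name is "scene" or "top" or "wrist"; returns a dict with "color" (384x512x3 uint8, red, green, blue), "range_z" (384x512 float32, mm along the optical axis (not along the pixel's ray), 0 where there is no reading), "camera_matrix" (3x3 intrinsics, pixels), "pose" (4x4, takes a point from camera to world coordinates). Camera axes: x right, y down, z forward; pixel columns grow to the right and rows downward; lengths in mm; the calibration is good to about 2 mm. A picture is of the moment at which its call begins.
- job.sign_off(): hands the job in, once; it reports no verdict.
The state is a dict: "clock": time; "joint_positions": joint angles; "dq": joint speeds; "joint_torque": joint torques, N m; "tcp_pos": TCP position; "tcp_rot": TCP orientation; "contact_force": force on the tool from outside, world axes, zero at the start; "moment": the same for the moment, N m; "gripper_width": finger opening in mm.
Only numpy, scipy, OpenCV 4.12 (cv2) and the standard library are available. Lean on these libraries where they do the work, as an engineer would, in place of code of your own. Each camera call takes 0.05 s, during which the arm holds its last target.

## Task

Stamp the smaller wax block with the bench spring stamp: swing the ball-ended cocking lever back until the sear catches and the hammer arm stays up by itself, without wrenching it hard against its rubber stop; then seat the block flat in the pocket under the hammer, and trip the trigger so that the hammer swings down freely onto the block. Leave the stamped block in the pocket with the hammer resting on it, let go of everything, and leave the other things on the bench where they are.

Things in the scene. Friction and masses are not known exactly. Their poses are not given: they have to be found in the camera images.
- stamp: bench spring stamp, fixed: grey iron base 315 x 96 x 12 mm (x -200 to +115, y -48 to +48) whose cheeks carry a cross shaft. Origin on the bench under the shaft; -x points along the base to the pocket (roughly to the robot's right), +y to the side with the cocking lever, z up. Along x: pocket at -150 mm, shaft at 0, trigger pad at +112. Place and yaw vary
- hinge (a point): centre of the hammer's horizontal shaft, 75 mm above the stamp's origin; the shaft lies along the stamp's y (y -56 to +96 mm, 14 mm thick). Hammer arm and cocking lever turn on it as one piece
- hammer (a joint): swing of hammer arm and lever, rad, grows as the arm rises; a spring always pushes it to 0. 0: arm level, its punch 12 mm above the pocket floor, so the block cannot go in; resting on the seated block about 0.08. The sear catches at an angle set anew each time, 1.36 to 1.84; about 0.08 rad further is a rubber stop. Let go, a caught arm sinks back on to the sear and stays; uncaught, it flies down
- ball_knob: black ball, 28 mm, its centre the origin, at the end of the cocking lever (10 mm rod) beside the stamp at y = +85 mm, 130 mm from the shaft's axis. At hammer angle q it is at x = -130 cos(40 deg + q), z = 75 + 130 sin(40 deg + q) mm in the stamp frame. Moving it takes 4.5 N at first, 7 N near the catch. Grip it from above with fingers closing along the stamp's y: it turns between them
- buffer: rubber stop (17 x 14 x 16 mm) behind the shaft that ends the arm's swing 0.08 rad past the catch. There the force at the knob climbs by about 8 N within 4 mm, then more steeply: the sign that the sear has dropped in. It must not be leaned on with over about 28 N at the knob (60 N at the stop). Its origin is only a reference point at bench level
- nest (a point): centre of the pocket's floor, 20 mm above the bench, at x = -150 mm in the stamp frame, axes as the stamp. Pocket 59 mm (along x) by 46 mm (along y), 6 mm deep, rim chamfered, in a steel plate 82 x 70 mm whose top is 26 mm above the bench. With the arm cocked nothing stands over it; the raised hammer stays 65 mm or more away, over the shaft
- wax_block: the work: the smaller of two loose wax blocks, 42 mm (its x) by 55 mm (its y) by 24 mm high, 48 to 84 g. Origin at the centre of its underside. It fits the pocket with its 55 mm along the stamp's x, either way round, 2 mm play each side; seated, its top is 18 mm above the plate
- trigger_pad (a point): top centre of the trigger's ridged pad, 28 x 30 mm, 150 mm above the bench, at x = +102 to +122, y = -27 mm in the stamp frame. The trigger is a rocker pivoted 52 mm nearer the shaft: pressed straight down about 4 mm (end stop at 12 mm) with 4 to 10 N it lifts the sear off and the hammer flies down. Springs back
- big_block: the other wax block, 50 x 75 x 28 mm, too big for the pocket; leave it. Origin at the centre of its underside
- caliper: digital caliper, 51 x 150 x 11 mm, a bystander; origin at the centre of its underside
- graver: graver with a bulb handle, 26 x 126 x 26 mm, a bystander; origin at the centre of its underside
- tweezers: steel tweezers, 12 x 126 x 9 mm, a bystander; origin at the centre of its underside

How it is judged (in metres and radians):
On the way, in this order (a step that is already met when the one before it is completed fails the run):
1. the hammer arm is cocked and stays up on its sear with the knob let go (value of joint hammer above 1.3 rad and contact force between the fingers and ball_knob below 0.2 N), for 0.5 s.
2. the block is seated flat in the pocket and let go, with the arm still cocked (value of joint hammer above 1.3 rad and contact force between the fingers and wax_block below 0.1 N and horizontal distance between wax_block and nest below 0.005 m and z of wax_block in the frame of nest between -0.003 and 0.003 m and angle between wax_block's own z axis and vertical below 0.08 rad and angle between the y axis of wax_block and the x axis of stamp, either way round below 0.12 rad), for 0.2 s.
3. the hammer swings down freely (not let down by hand) (velocity of joint hammer below -2 rad/s and contact force between the fingers and ball_knob below 0.2 N).
At the end, for the whole second after the job is handed in: The block lies flat in the pocket (centre within 5 mm of the pocket's, underside within 3 mm of its floor, tilt under 0.08 rad, its long side along the base within 0.12 rad), at rest, and the hammer rests on it (hammer between 0.05 and 0.12 rad) (horizontal distance between wax_block and nest below 0.005 m and z of wax_block in the frame of nest between -0.003 and 0.003 m and angle between wax_block's own z axis and vertical below 0.08 rad and angle between the y axis of wax_block and the x axis of stamp, either way round below 0.12 rad and value of joint hammer between 0.05 and 0.12 rad and linear speed of wax_block below 0.02 m/s); the robot touches nothing.
It fails at once if the arm is wrenched against its rubber stop (stop force over 60 N, that is over about 28 N at the knob) (contact force between buffer and anything else above 60 N).
It fails at once if the big block is pushed more than 30 mm from its place (distance of big_block from where it was at the start of the episode above 0.03 m).
It fails at once if the caliper is pushed more than 30 mm from its place (distance of caliper from where it was at the start of the episode above 0.03 m).
It fails at once if the graver is pushed more than 30 mm from its place (distance of graver from where it was at the start of the episode above 0.03 m).
It fails at once if the tweezers is pushed more than 30 mm from its place (distance of tweezers from where it was at the start of the episode above 0.03 m).
It also fails if it takes over 72 s, if anything falls off the work surface, if the arm or the gripper's body presses on something with over 40 N, if the wrist force passes 120 N, or if a joint passes its speed limit or range.

## Working session

There is one attempt and no reset: what is moved stays moved. The work goes in short steps, Python scripts to look and compute and a shell command to move; the robot and the scene stay as the last step left them, time stands still between calls to the robot, and variables do not carry over. Pictures are saved under pics/ and viewed, and the job is handed in when it is done.

```bash
ls; mkdir -p pics; python3 - <<'E'
from plant import arm, vision
import cv2,numpy as np
print(arm.read_state())
for n in ("scene","top"):
    c=vision.camera(n); cv2.imwrite(f"pics/{n}0.png",c["color"][:,:,::-1]); np.savez(f"pics/{n}0.npz",**c)
    print(n,c["camera_matrix"].round(1).tolist(),c["pose"].round(3).tolist())
E
```

```text
pics
{'clock': 0.0, 'joint_positions': array([ 1.10597988e+00,  3.20303523e-01,  1.56570993e+00,  1.43720192e-05,
        1.25743986e+00, -1.99682211e-02]), 'dq': array([-0.00074853,  0.00020302, -0.00163927,  0.00053932, -0.00068839,
        0.00041259]), 'joint_torque': array([ 7.81135914e-04, -4.12463021e+01, -2.31976354e+01,  7.28213880e-02,
        4.56585386e-02, -1.35243058e-04]), 'tcp_pos': array([247.17245686, 518.5688289 , 213.1016477 ]), 'tcp_rot': array([[-9.02674056e-01,  4.30324102e-01, -8.46276655e-04],
       [ 4.30324931e-01,  9.02672536e-01, -1.65711845e-03],
       [ 5.08126848e-05, -1.86001178e-03, -9.99998269e-01]]), 'contact_force': array([ 0.38912208,  0.1443813 , -0.31113092]), 'moment': array([0.02708985, 0.02181981, 0.03574246]), 'gripper_width': 91.3902260861213}
scene [[396.4, 0.0, 250.7], [0.0, 396.4, 192.5], [0.0, 0.0, 1.0]] [[0.636, -0.505, 0.583, -22.522], [-0.771, -0.397, 0.498, -502.286], [-0.02, -0.766, -0.642, 745.414], [0.0, 0.0, 0.0, 1.0]]
top [[404.0, 0.0, 263.0], [0.0, 404.0, 193.5], [0.0, 0.0, 1.0]] [[0.024, -0.995, 0.1, 425.532], [-1.0, -0.025, -0.018, -2.909], [0.021, -0.099, -0.995, 1332.177], [0.0, 0.0, 0.0, 1.0]]
```

View pics/scene0.png

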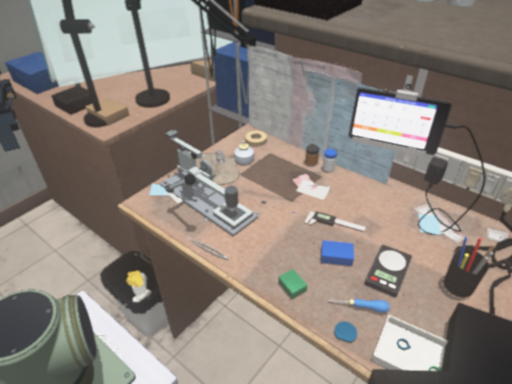

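View pics/top0.png

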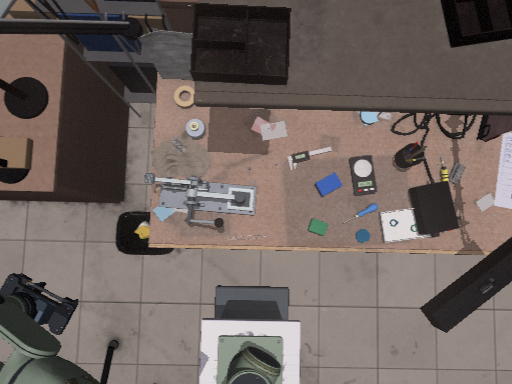

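The green block (top 318,227) is the smaller one and the blue (328,184) the bigger. The stamp spans about (150–256, 175–215) in the top view, with the pocket end on the right and the ball knob at (219,223).

```bash
cat > h.py <<'E'
import numpy as np,cv2
from plant import arm,vision
def load(n): return dict(np.load(n))
def pts(c):
    K=c["camera_matrix"];T=c["pose"];z=c["range_z"].astype(float)
    v,u=np.mgrid[:z.shape[0],:z.shape[1]]
    P=np.stack([(u-K[0,2])/K[0,0]*z,(v-K[1,2])/K[1,1]*z,z],-1)
    return P@T[:3,:3].T+T[:3,3]
def ray(c,u,v,h):
    K=c["camera_matrix"];T=c["pose"]
    d=T[:3,:3]@np.array([(u-K[0,2])/K[0,0],(v-K[1,2])/K[1,1],1]);o=T[:3,3]
    return o+d*(h-o[2])/d[2]
def crop(c,u0,v0,u1,v1,s,f): cv2.imwrite(f,cv2.resize(c["color"][v0:v1,u0:u1,::-1],None,fx=s,fy=s,interpolation=cv2.INTER_CUBIC))
E
python3 - <<'E'
from h import *
c=load("pics/top0.npz");crop(c,140,160,270,250,6,"pics/c1.png")
crop(c,270,130,400,250,5,"pics/c3.png")
s=load("pics/scene0.npz");crop(s,120,120,270,250,5,"pics/c2.png")
for n,c in(("top",c),("scene",s)):
    P=pts(c);hsv=cv2.cvtColor(c["color"],cv2.COLOR_RGB2HSV)
    m=cv2.inRange(hsv,(50,120,40),(80,255,255))
    cn=max(cv2.findContours(m,0,1)[0],key=cv2.contourArea)
    print(n,"green",cv2.contourArea(cn),cv2.minAreaRect(cn))
    mm=np.zeros_like(m);cv2.drawContours(mm,[cn],-1,255,-1);q=P[mm>0];print(np.median(q,0))
    t=q[abs(q[:,2]-np.percentile(q[:,2],80))<4][:,:2].astype(np.float32)
    print(len(t),cv2.minAreaRect(t),np.percentile(q[:,2],[5,50,95]))
E
```

```text
Traceback (most recent call last):
ValueError: max() iterable argument is empty
```

View pics/c1.png

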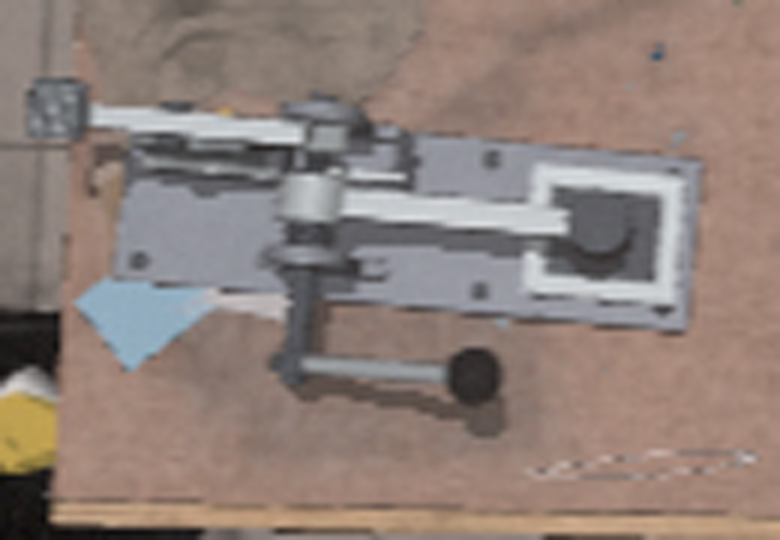

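View pics/c2.png

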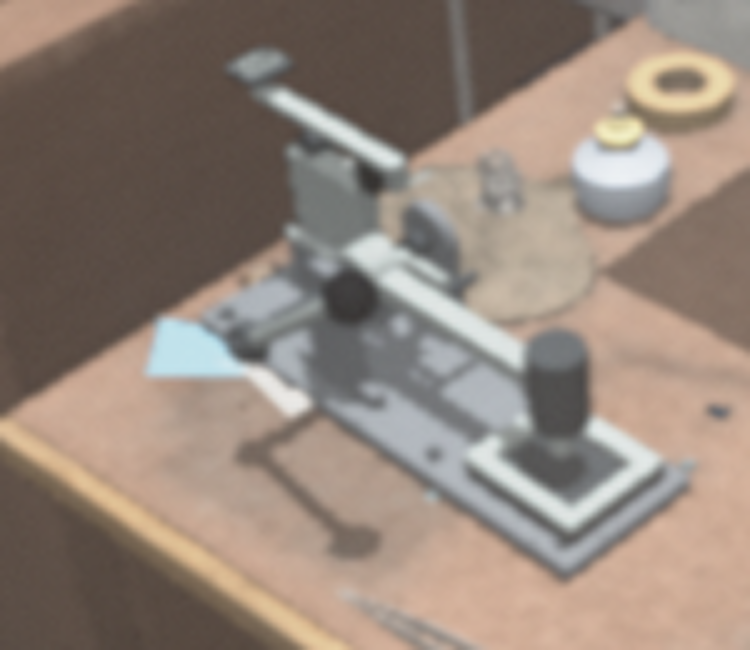

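View pics/c3.png

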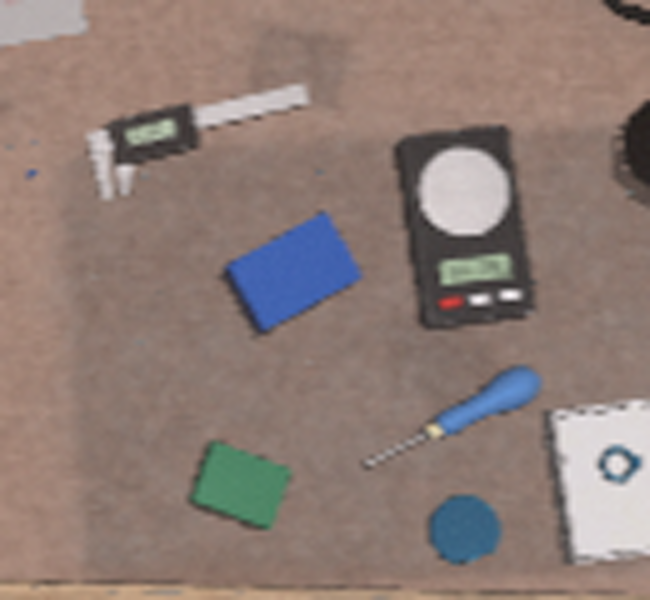

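```bash
python3 - <<'E'
from h import *
c=load("pics/top0.npz");s=load("pics/scene0.npz")
P=pts(c);hsv=cv2.cvtColor(c["color"],cv2.COLOR_RGB2HSV)
print(hsv[227,318],hsv[184,328],hsv[223,219])
def blob(c,lo,hi,box):
    hsv=cv2.cvtColor(c["color"],cv2.COLOR_RGB2HSV)
    u0,v0,u1,v1=box;m=np.zeros(hsv.shape[:2],np.uint8);m[v0:v1,u0:u1]=cv2.inRange(hsv[v0:v1,u0:u1],lo,hi)
    return m,max(cv2.findContours(m,0,1)[0],key=cv2.contourArea)
for n,cc,box in(("top",c,(300,205,340,245)),("scene",s,(270,260,315,305))):
    P=pts(cc);m,cn=blob(cc,(55,90,40),(90,255,255),box)
    q=P[m>0];print(n,len(q),np.percentile(q[:,2],[5,50,95]).round(1),cv2.minAreaRect(cn))
    t=q[q[:,2]>19][:,:2].astype(np.float32);print(" top face",t.mean(0),cv2.minAreaRect(t))
    b=cv2.boxPoints(cv2.minAreaRect(cn));w=[ray(cc,*p,24)[:2].round(1).tolist() for p in b];print(w,np.mean(w,0))
# plate corners
C=[(533,162),(690,172),(683,303),(523,293)]
w=np.array([ray(c,140+(x+.5)/6-.5,160+(y+.5)/6-.5,26)[:2] for x,y in C]);print("plate",w.round(1).tolist(),w.mean(0))
C=[(700,158),(688,330),(115,278)]
w=np.array([ray(c,140+(x+.5)/6-.5,160+(y+.5)/6-.5,12)[:2] for x,y in C]);print("base",w.round(1).tolist(), np.linalg.norm(w[1]-w[0]),np.linalg.norm(w[2]-w[1]),np.degrees(np.arctan2(*(w[2]-w[1])[::-1])), (w[0]+w[1])/2)
P=pts(c)
for n,box in(("ball",(213,217,225,229)),("pad",(144,173,154,183)),("pad+",(157,176,185,184)),("punch",(236,190,246,203))):
    q=P[box[1]:box[3],box[0]:box[2]].reshape(-1,3);z=np.percentile(q[:,2],90);t=q[abs(q[:,2]-z)<8];print(n,z.round(1),np.median(t,0).round(1),len(t))
m,cn=blob(c,(0,0,0),(180,255,50),(212,215,228,232));print("ball",cv2.minEnclosingCircle(cn))
(u,v),r=cv2.minEnclosingCircle(cn);print(ray(c,u,v,159))
# plate points by height
bm=(P[...,2]>21)&(P[...,2]<31);bm[:,:222]=0;bm[:,262:]=0;bm[:180]=0;bm[:218]&=True;bm[218:]=0
t=P[bm][:,:2].astype(np.float32);print(cv2.minAreaRect(t))
E
```

```text
[ 73 103 136] [112 154 177] [ 5 28 54]
top 200 [18.6 23.1 27.5] ((317.7153015136719, 226.5328369140625), (16.23279571533203, 12.302750587463379), 19.98310661315918)
 top face [ 453.7245  -206.82841] ((453.8035888671875, -206.99981689453125), (53.14277648925781, 39.476261138916016), 70.7198486328125)
[[443.2, -175.3], [480.9, -188.5], [464.1, -238.3], [426.5, -224.9]] [ 453.675 -206.75 ]
scene 345 [23.6 25.9 28.1] ((292.2950439453125, 281.25408935546875), (23.814861297607422, 16.00461196899414), 50.194427490234375)
 top face [ 449.33713 -214.4083 ] ((235.48692321777344, -360.2367248535156), (586.4028930664062, 55.83840560913086), 34.27476119995117)
[[442.2, -181.7], [483.5, -186.4], [462.4, -242.3], [423.3, -236.5]] [ 452.85  -211.725]
plate [[576.1, 85.8], [572.8, 0.7], [501.7, 2.7], [504.9, 88.9]] [538.87415253  44.54867944]
base [[582.3, -4.5], [487.9, -0.4], [508.4, 311.2]] 94.5001538084404 312.2859894389439 86.21985117740266 [535.05780316  -2.44129041]
ball 171.3 [456.5 102.6 169.2] 55
pad 152.8 [582.7 313.1 150.5] 94
pad+ 136.4 [578.1 252.7 134.7] 119
punch 104.8 [536.7  47.1 102.3] 81
ball ((218.34210205078125, 222.1052703857422), 4.119592666625977)
[456.63020081 102.57600855 159.        ]
((537.7589111328125, 48.237823486328125), (81.7291488647461, 70.25271606445312), 86.3900375366211)
```

```bash
python3 -m jog '0 0 0 -0.3 0 0 0.1895;0 0 0 0 0 0 0.1895;0 0 0 0 0 0 0.1895;0 0 0 0 0 0 0.1895;0 0 0 0 0 0 0.1895;0 0 0 0 0 0 0.1895;0 0 0 0 0 0 0.1895;0 0 0 0 0 0 0.1895' 15
cat >> h.py <<'E'
xs=np.array([.0645,.9979,0]);ys=np.array([-.9979,.0645,0]);zs=np.array([0,0,1.]);O=np.array([548.2,196.,0])
S=np.stack([xs,ys,zs],1)
def W(p): return O+S@np.array(p,float)
def st(): return arm.read_state()
def rel(target_grasp=None,tcp=None,off=19):
    s=st();R=s["tcp_rot"];p=s["tcp_pos"]
    if tcp is None: d=np.array(target_grasp)-(p-off*R[:,2])
    else: d=np.array(tcp)-p
    return (R.T@d)
def info():
    s=st();R=s["tcp_rot"];p=s["tcp_pos"];f=s["contact_force"]
    g=S.T@(p-19*R[:,2]-O)
    print("t%.2f tcp"%s["clock"],p.round(1),"Rx",(S.T@R[:,0]).round(3),"Rz",(S.T@R[:,2]).round(3),"graspStamp",g.round(1),"F stamp",(S.T@f).round(1),"w",round(s["gripper_width"],1))
E
python3 - <<'E'
from h import *
info();print(rel(W([-99.6,85,158.6+80])))
E
```

```text
clock: 0.9
tcp_pos: [247.3, 518.8, 228.4]
tcp_rot: [[0.071, 0.997, -0.001], [0.997, -0.071, -0.001], [-0.001, -0.0, -1.0]]
contact_force: [-0.4, -0.2, -0.3]
gripper_width: 45.6
t0.90 tcp [247.3 518.8 228.4] Rx [ 1.    -0.006 -0.001] Rz [-0.001  0.    -1.   ] graspStamp [302.7 321.1 247.4] F stamp [-0.2  0.4 -0.3] w 45.6
[-400.81876648  238.64104276    9.13857863]
```

```bash
python3 -m jog '0 -0.8 0.477 0 0 0 0;0 -0.8 0.477 0 0 0 0;0 -0.8 0.477 0 0 0 0;0 -0.8 0.477 0 0 0 0;0 -0.8 0.477 0 0 0 0;0 -0.8 0.477 0 0 0 0;0 -0.8 0.477 0 0 0 0;0 -0.8 0.477 0 0 0 0;0 -0.8 0.477 0 0 0 0;0 -0.8 0.477 0 0 0 0'
python3 -m jog '0 0 0 0 0 0 0;0 0 0 0 0 0 0' >/dev/null
python3 - <<'E'
from h import *
info();print(rel(W([-99.6,85,158.6])))
c=vision.camera("wrist");np.savez("pics/w1.npz",**c);cv2.imwrite("pics/w1.png",c["color"][:,:,::-1])
c=vision.camera("scene");crop(c,90,80,280,260,4,"pics/s1.png")
E
```

```text
clock: 1.9
tcp_pos: [459.9, 102.6, 228.8]
tcp_rot: [[0.065, 0.998, -0.0], [0.998, -0.065, 0.0], [0.0, -0.0, -1.0]]
contact_force: [0.4, 0.4, 0.2]
gripper_width: 45.6
t2.10 tcp [459.5 103.7 228.5] Rx [ 1.    -0.003  0.   ] Rz [ 0.     0.001 -1.   ] graspStamp [-97.8  82.5 247.5] F stamp [-0.5  1.2  0.7] w 45.5
[-1.82070591 -2.3310652  88.92016561]
```

View pics/w1.png

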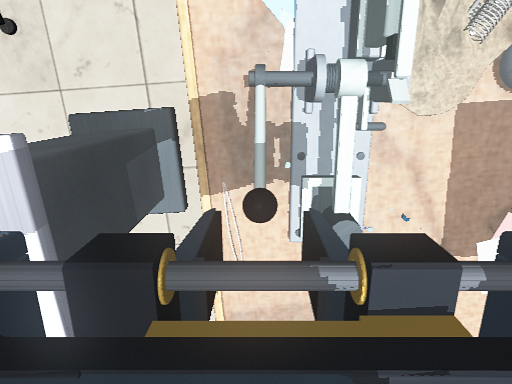

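View pics/s1.png

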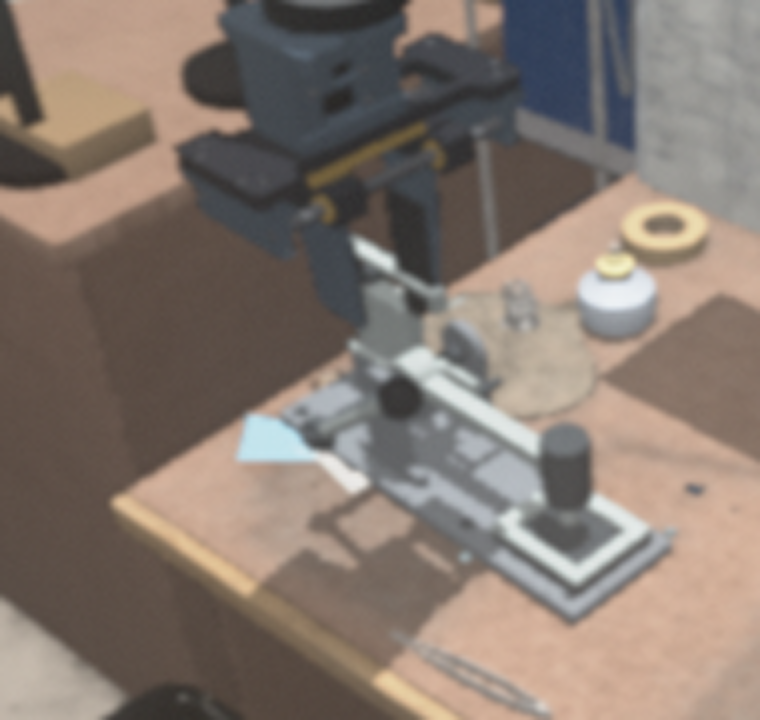

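The wrist view shows the knob at (260,205), centred between the fingers; the scene view shows the gripper above it.

```bash
python3 - <<'E'
from h import *
c=load("pics/w1.npz");print(S.T@(ray(c,260,206,158.6)-O))
P=pts(c);q=P[195:216,250:270].reshape(-1,3);q=q[q[:,2]>140];print(q[:,2].max(), S.T@(q.mean(0)-O))
A=np.c_[2*q,np.ones(len(q))];x=np.linalg.lstsq(A,(q**2).sum(1),rcond=None)[0][:3];print("sphere",S.T@(x-O))
E
python3 -m jog '0 -0.04 -0.04 0.6 0 0 0;0 0 0 0.6 0 0 0;0 0 0 0.58 0 0 0;0 0 0 0 0 0 0;0 0 0 0 0 0 0'
python3 - <<'E'
from h import *
info();print(rel(W([-99.6,85,158.6])))
E
```

```text
[-102.77490681   83.60198187  158.6       ]
399.8714354712873 [-97.23968338  83.87533304 172.89145983]
sphere [-61.59346215  78.39664669 285.24810309]
clock: 2.7
tcp_pos: [457.2, 103.8, 140.4]
tcp_rot: [[0.063, 0.998, -0.0], [0.998, -0.063, 0.0], [0.0, -0.0, -1.0]]
contact_force: [0.8, 1.2, 2.0]
gripper_width: 45.5
t2.70 tcp [457.2 103.8 140.4] Rx [1.    0.002 0.   ] Rz [ 0.  0. -1.] graspStamp [-97.9  84.8 159.4] F stamp [ 1.3 -0.7  2. ] w 45.5
[-1.67777454 -0.18478802  0.76456524]
```

```bash
python3 -m jog '-1 -0.03 0 0.015 0 0 0;-1 0 0 0 0 0 0;-1 0 0 0 0 0 0;-1 0 0 0 0 0 0;-1 0 0 0 0 0 0' 30
python3 - <<'E'
from h import *
info()
# plan: increments in tool axes for arc
def tilt(q): return -0.25*q   # about tool y, rad
def knob(q): a=np.radians(40)+q; return np.array([-130*np.cos(a),75+130*np.sin(a)])
q=0
for i in range(26):
    dq=0.05; d=knob(q+dq)-knob(q)   # x,z
    dt=tilt(q+dq)-tilt(q);t=tilt(q)
    # grasp->TCP offset changes: TCP = G + 19*z_tool ; z_tool=(sin t, -cos t) in (x,z)
    zt=lambda t:np.array([np.sin(t),-np.cos(t)]); xt=lambda t:np.array([np.cos(t),np.sin(t)])
    D=d+19*(zt(t+dt)-zt(t))
    print("%.2f x %.3f z %.3f ry %.4f"%(q+dq,D@xt(t)/50,D@zt(t)/50,dt/(np.pi/4)))
    q+=dq
E
```

```text
clock: 3.2
tcp_pos: [457.4, 101.3, 140.2]
tcp_rot: [[0.065, 0.998, 0.001], [0.998, -0.065, 0.001], [0.001, 0.001, -1.0]]
contact_force: [-2.6, 0.0, 6.9]
gripper_width: 26.3
t3.20 tcp [457.4 101.3 140.2] Rx [ 1.    -0.     0.001] Rz [ 0.001 -0.001 -1.   ] graspStamp [-100.4   84.5  159.2] F stamp [-0.1  2.6  6.9] w 26.3
0.05 x 0.081 z -0.097 ry -0.0159
0.10 x 0.085 z -0.094 ry -0.0159
0.15 x 0.088 z -0.091 ry -0.0159
0.20 x 0.092 z -0.087 ry -0.0159
0.25 x 0.095 z -0.084 ry -0.0159
0.30 x 0.098 z -0.080 ry -0.0159
0.35 x 0.101 z -0.076 ry -0.0159
0.40 x 0.104 z -0.072 ry -0.0159
0.45 x 0.106 z -0.068 ry -0.0159
0.50 x 0.109 z -0.064 ry -0.0159
0.55 x 0.111 z -0.059 ry -0.0159
0.60 x 0.113 z -0.055 ry -0.0159
0.65 x 0.115 z -0.050 ry -0.0159
0.70 x 0.117 z -0.046 ry -0.0159
0.75 x 0.119 z -0.041 ry -0.0159
0.80 x 0.120 z -0.037 ry -0.0159
0.85 x 0.121 z -0.032 ry -0.0159
0.90 x 0.122 z -0.027 ry -0.0159
0.95 x 0.123 z -0.022 ry -0.0159
1.00 x 0.124 z -0.018 ry -0.0159
1.05 x 0.125 z -0.013 ry -0.0159
1.10 x 0.125 z -0.008 ry -0.0159
1.15 x 0.125 z -0.003 ry -0.0159
1.20 x 0.125 z 0.002 ry -0.0159
1.25 x 0.125 z 0.007 ry -0.0159
1.30 x 0.125 z 0.012 ry -0.0159
```

```bash
python3 -m jog '-1 0.081 0 -0.097 0 -0.016 0;-1 0.085 0 -0.094 0 -0.016 0;-1 0.088 0 -0.091 0 -0.016 0;-1 0.092 0 -0.087 0 -0.016 0;-1 0.095 0 -0.084 0 -0.016 0;-1 0.098 0 -0.080 0 -0.016 0;-1 0.101 0 -0.076 0 -0.016 0;-1 0.104 0 -0.072 0 -0.016 0;-1 0.106 0 -0.068 0 -0.016 0;-1 0.109 0 -0.064 0 -0.016 0'
cat >> h.py <<'E'
def knobq():
    s=st();R=s["tcp_rot"];g=S.T@(s["tcp_pos"]-19*R[:,2]-O);f=S.T@s["contact_force"]
    x,z=g[0],g[2]-75;a=np.arctan2(z,-x);r=np.hypot(x,z)
    tan=np.array([np.sin(a),0,np.cos(a)]);rad=np.array([-np.cos(a),0,np.sin(a)])
    t=np.arcsin((S.T@R[:,2])[0])
    print("t%.2f q=%.3f r=%.1f y=%.1f Ftan=%.1f Frad=%.1f Fy=%.1f tilt=%.3f w=%.1f"%(s["clock"],a-np.radians(40),r,g[1],f@tan,f@rad,f[1],t,s["gripper_width"]))
E
python3 -c "
from h import *
knobq()"
```

```text
clock: 4.2
tcp_pos: [460.6, 150.1, 177.1]
tcp_rot: [[0.063, 0.998, -0.008], [0.99, -0.064, -0.129], [-0.13, 0.0, -0.992]]
contact_force: [1.2, -5.6, -2.2]
gripper_width: 26.4
t4.20 q=0.488 r=130.5 y=84.5 Ftan=-6.0 Frad=0.0 Fy=-1.6 tilt=-0.130 w=26.4
```

Good: force matches.

```bash
python3 -m jog '-1 0.111 0 -0.059 0 -0.016 0;-1 0.113 0 -0.055 0 -0.016 0;-1 0.115 0 -0.050 0 -0.016 0;-1 0.117 0 -0.046 0 -0.016 0;-1 0.119 0 -0.041 0 -0.016 0;-1 0.12 0 -0.037 0 -0.016 0;-1 0.121 0 -0.032 0 -0.016 0;-1 0.122 0 -0.027 0 -0.016 0;-1 0.123 0 -0.022 0 -0.016 0;-1 0.124 0 -0.018 0 -0.016 0' >/dev/null
python3 -c "
from h import *
knobq()"
python3 -m jog '-1 0.125 0 -0.013 0 -0.016 0;-1 0.125 0 -0.008 0 -0.016 0;-1 0.125 0 -0.003 0 -0.016 0;-1 0.125 0 0.002 0 -0.016 0;-1 0.125 0 0.007 0 -0.016 0;-1 0 0 0 0 0 0' >/dev/null
python3 - <<'E'
from h import *
knobq()
c=vision.camera("scene");crop(c,90,60,280,260,4,"pics/s2.png")
def knob(q): a=np.radians(40)+q; return np.array([-130*np.cos(a),75+130*np.sin(a)])
tilt=lambda q:-0.25*q
zt=lambda t:np.array([np.sin(t),-np.cos(t)]); xt=lambda t:np.array([np.cos(t),np.sin(t)])
q=1.25
for i in range(28):
    dq=0.025; d=knob(q+dq)-knob(q);dt=tilt(q+dq)-tilt(q);t=tilt(q);D=d+19*(zt(t+dt)-zt(t))
    print("%.3f x %.3f z %.3f ry %.4f"%(q+dq,D@xt(t)/50,D@zt(t)/50,dt/(np.pi/4)));q+=dq
E
```

```text
t5.20 q=0.983 r=130.5 y=84.4 Ftan=-6.7 Frad=2.6 Fy=-0.4 tilt=-0.257 w=26.4
t5.80 q=1.241 r=130.7 y=84.3 Ftan=-7.2 Frad=3.8 Fy=-0.1 tilt=-0.318 w=26.1
1.275 x 0.062 z 0.005 ry -0.0080
1.300 x 0.062 z 0.006 ry -0.0080
1.325 x 0.062 z 0.007 ry -0.0080
1.350 x 0.062 z 0.009 ry -0.0080
1.375 x 0.062 z 0.010 ry -0.0080
1.400 x 0.062 z 0.011 ry -0.0080
1.425 x 0.061 z 0.012 ry -0.0080
1.450 x 0.061 z 0.013 ry -0.0080
1.475 x 0.061 z 0.015 ry -0.0080
1.500 x 0.061 z 0.016 ry -0.0080
1.525 x 0.060 z 0.017 ry -0.0080
1.550 x 0.060 z 0.018 ry -0.0080
1.575 x 0.060 z 0.019 ry -0.0080
1.600 x 0.059 z 0.021 ry -0.0080
1.625 x 0.059 z 0.022 ry -0.0080
1.650 x 0.058 z 0.023 ry -0.0080
1.675 x 0.058 z 0.024 ry -0.0080
1.700 x 0.058 z 0.025 ry -0.0080
1.725 x 0.057 z 0.026 ry -0.0080
1.750 x 0.057 z 0.027 ry -0.0080
1.775 x 0.056 z 0.028 ry -0.0080
1.800 x 0.056 z 0.029 ry -0.0080
1.825 x 0.055 z 0.031 ry -0.0080
1.850 x 0.054 z 0.032 ry -0.0080
1.875 x 0.054 z 0.033 ry -0.0080
1.900 x 0.053 z 0.034 ry -0.0080
1.925 x 0.053 z 0.035 ry -0.0080
1.950 x 0.052 z 0.036 ry -0.0080
```

View pics/s2.png

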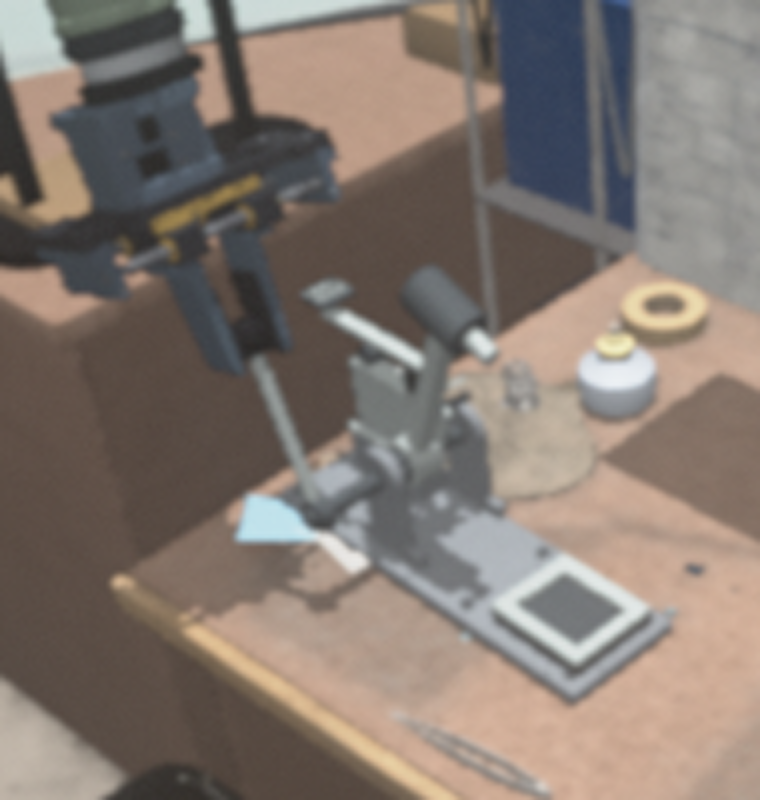

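```bash
cat > k.py <<'E'
from h import *
knobq()
E
python3 -m jog '-1 0.062 0 0.005 0 -0.008 0;-1 0.062 0 0.006 0 -0.008 0;-1 0.062 0 0.007 0 -0.008 0;-1 0.062 0 0.009 0 -0.008 0;-1 0.062 0 0.010 0 -0.008 0;-1 0.062 0 0.011 0 -0.008 0' >/dev/null; python3 k.py
python3 -m jog '-1 0.061 0 0.012 0 -0.008 0' >/dev/null; python3 k.py
```

```text
t6.45 q=1.384 r=130.9 y=84.3 Ftan=-9.1 Frad=6.6 Fy=0.2 tilt=-0.355 w=26.1
t6.55 q=1.407 r=131.0 y=84.3 Ftan=-8.8 Frad=5.3 Fy=1.2 tilt=-0.362 w=26.2
```

```bash
python3 -m jog '-1 0.061 0 0.013 0 -0.008 0' >/dev/null; python3 k.py
python3 -m jog '-1 0.061 0 0.015 0 -0.008 0' >/dev/null; python3 k.py
```

```text
t6.65 q=1.431 r=131.0 y=84.3 Ftan=-9.4 Frad=5.9 Fy=1.3 tilt=-0.368 w=26.5
t6.75 q=1.456 r=131.1 y=84.3 Ftan=-10.0 Frad=6.9 Fy=0.2 tilt=-0.374 w=26.3
```

```bash
python3 -m jog '-1 0.061 0 0.016 0 -0.008 0' >/dev/null; python3 k.py
```

```text
t6.85 q=1.481 r=131.1 y=84.3 Ftan=-9.7 Frad=7.4 Fy=1.4 tilt=-0.380 w=26.3
```

```bash
python3 -m jog '-1 0.06 0 0.017 0 -0.008 0' >/dev/null; python3 k.py
```

```text
t6.95 q=1.507 r=131.2 y=84.3 Ftan=-9.1 Frad=7.6 Fy=0.6 tilt=-0.386 w=26.3
```

```bash
python3 -m jog '-1 0.06 0 0.018 0 -0.008 0' >/dev/null; python3 k.py
```

```text
t7.05 q=1.533 r=131.2 y=84.3 Ftan=-8.4 Frad=7.1 Fy=0.6 tilt=-0.392 w=26.2
```

```bash
python3 -m jog '-1 0.06 0 0.019 0 -0.008 0' >/dev/null; python3 k.py
```

```text
t7.15 q=1.559 r=131.3 y=84.3 Ftan=-8.5 Frad=8.4 Fy=1.9 tilt=-0.397 w=26.2
```

```bash
python3 -m jog '-1 0.059 0 0.021 0 -0.008 0' >/dev/null; python3 k.py
```

```text
t7.25 q=1.584 r=131.4 y=84.3 Ftan=-8.1 Frad=7.5 Fy=1.0 tilt=-0.403 w=26.1
```

```bash
python3 -m jog '-1 0.062 0 0.010 0 -0.008 0' >/dev/null; python3 k.py
```

```text
t7.35 q=1.608 r=131.5 y=84.3 Ftan=-7.8 Frad=3.7 Fy=0.6 tilt=-0.410 w=26.1
```

```bash
python3 -m jog '-1 0.062 0 0.012 0 -0.008 0' >/dev/null; python3 k.py
```

```text
t7.45 q=1.632 r=131.6 y=84.3 Ftan=-8.5 Frad=2.9 Fy=0.2 tilt=-0.418 w=26.7
```

```bash
python3 -m jog '-1 0.060 0 0.014 0 -0.008 0' >/dev/null; python3 k.py
```

```text
t7.55 q=1.656 r=131.8 y=84.3 Ftan=-7.9 Frad=2.8 Fy=-1.2 tilt=-0.424 w=26.1
```

```bash
python3 -m jog '-1 0.059 0 0.02 0 -0.008 0' >/dev/null; python3 k.py
```

```text
t7.65 q=1.680 r=131.9 y=84.3 Ftan=-8.3 Frad=2.9 Fy=-0.1 tilt=-0.431 w=26.9
```

```bash
python3 -m jog '-1 0.057 0 0.022 0 -0.008 0' >/dev/null; python3 k.py
```

```text
t7.75 q=1.705 r=132.0 y=84.3 Ftan=-8.1 Frad=2.4 Fy=-0.2 tilt=-0.437 w=26.4
```

```bash
python3 -m jog '-1 0.057 0 0.023 0 -0.008 0' >/dev/null; python3 k.py
```

```text
t7.85 q=1.729 r=132.2 y=84.3 Ftan=-8.0 Frad=2.1 Fy=-0.5 tilt=-0.443 w=26.3
```

```bash
python3 -m jog '-1 0.056 0 0.025 0 -0.008 0' >/dev/null; python3 k.py
```

```text
t7.95 q=1.754 r=132.3 y=84.2 Ftan=-8.0 Frad=1.4 Fy=-1.8 tilt=-0.449 w=26.1
```

```bash
python3 -m jog '-1 0.056 0 0.025 0 -0.008 0' >/dev/null; python3 k.py
```

```text
t8.05 q=1.778 r=132.4 y=84.2 Ftan=-7.5 Frad=2.1 Fy=-0.4 tilt=-0.455 w=26.5
```

```bash
python3 -m jog '-1 0.055 0 0.028 0 -0.008 0' >/dev/null; python3 k.py
```

```text
t8.15 q=1.803 r=132.6 y=84.2 Ftan=-8.3 Frad=2.2 Fy=-0.8 tilt=-0.462 w=26.2
```

```bash
python3 -m jog '-1 0.055 0 0.029 0 -0.008 0' >/dev/null; python3 k.py
```

```text
t8.25 q=1.827 r=132.7 y=84.2 Ftan=-8.2 Frad=2.4 Fy=-0.6 tilt=-0.468 w=26.5
```

```bash
python3 -m jog '-1 0.054 0 0.030 0 -0.008 0' >/dev/null; python3 k.py
```

```text
t8.35 q=1.851 r=132.9 y=84.2 Ftan=-8.0 Frad=2.2 Fy=0.6 tilt=-0.474 w=26.3
```

```bash
python3 -m jog '-1 0.040 0 0.024 0 -0.006 0' >/dev/null; python3 k.py
```

```text
t8.45 q=1.870 r=133.0 y=84.2 Ftan=-9.0 Frad=3.3 Fy=-0.3 tilt=-0.478 w=26.5
```

```bash
python3 - <<'E'
from h import *
c=vision.camera("scene");crop(c,90,60,280,260,4,"pics/s3.png")
c=vision.camera("wrist");cv2.imwrite("pics/w3.png",c["color"][:,:,::-1])
knobq()
E
```

```text
t8.55 q=1.869 r=133.0 y=84.2 Ftan=-9.6 Frad=2.1 Fy=0.5 tilt=-0.479 w=26.1
```

View pics/s3.png

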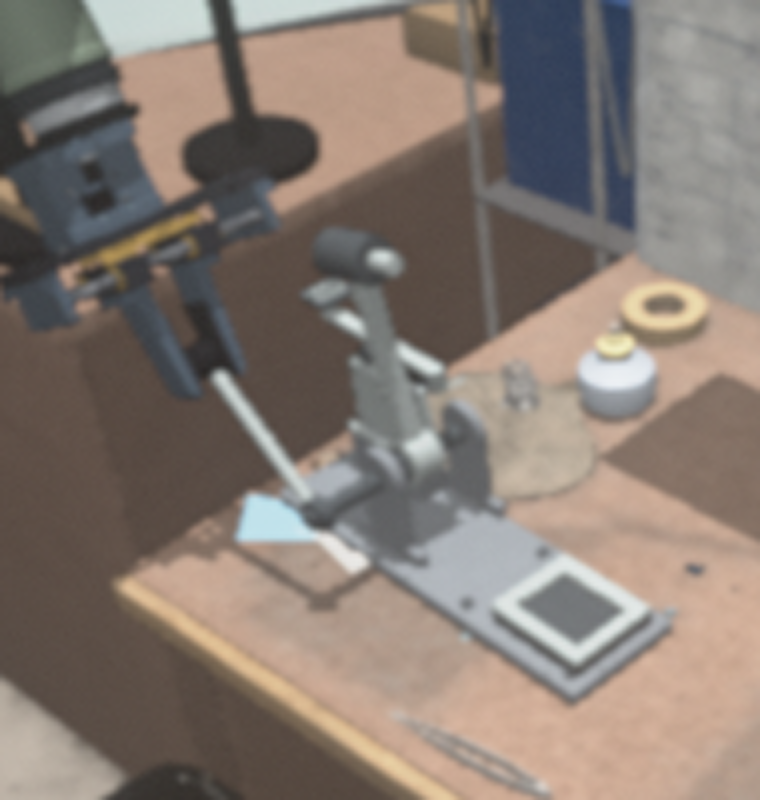

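View pics/w3.png

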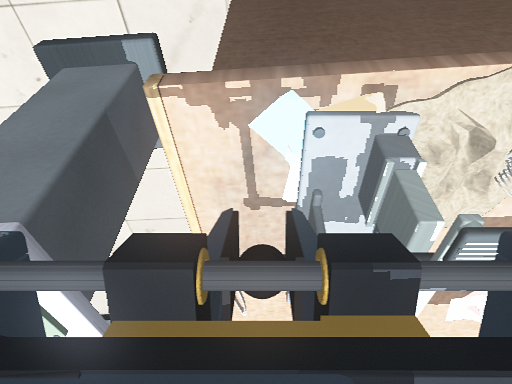

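The knob is still in the pads, the hammer arm is past vertical and the body is clear of the hammer head. I'm continuing in small steps.

```bash
python3 -m jog '-1 0.038 0 0.024 0 -0.006 0' >/dev/null; python3 k.py
```

```text
t8.65 q=1.879 r=132.9 y=84.2 Ftan=-13.9 Frad=4.4 Fy=0.4 tilt=-0.484 w=26.1
```

```bash
python3 -m jog '-1 0.038 0 0.024 0 -0.006 0' >/dev/null; python3 k.py
```

```text
t8.75 q=1.886 r=132.9 y=84.2 Ftan=-17.8 Frad=5.1 Fy=1.1 tilt=-0.491 w=26.3
```

Force has climbed about 9 N, so that's the stop. I'll back off and watch whether the load leaves the knob.

```bash
python3 -m jog '-1 -0.055 0 -0.032 0 0.008 0;-1 -0.054 0 -0.032 0 0.008 0;-1 0 0 0 0 0 0' >/dev/null; python3 k.py
python3 -m jog '-1 -0.055 0 -0.030 0 0.008 0;-1 0 0 0 0 0 0' >/dev/null; python3 k.py
python3 -m jog '-1 -0.055 0 -0.030 0 0.008 0;-1 0 0 0 0 0 0' >/dev/null; python3 k.py
```

```text
t9.05 q=1.851 r=132.9 y=84.2 Ftan=-8.0 Frad=2.7 Fy=-0.7 tilt=-0.474 w=26.1
t9.25 q=1.828 r=132.7 y=84.2 Ftan=-7.6 Frad=0.5 Fy=-1.1 tilt=-0.468 w=26.5
t9.45 q=1.804 r=132.6 y=84.3 Ftan=-8.0 Frad=2.2 Fy=-0.4 tilt=-0.462 w=26.8
```

```bash
python3 -m jog '-1 -0.055 0 -0.028 0 0.008 0;-1 0 0 0 0 0 0' >/dev/null; python3 k.py
python3 -m jog '-1 -0.028 0 -0.013 0 0.004 0;-1 0 0 0 0 0 0' >/dev/null; python3 k.py
```

```text
t9.65 q=1.786 r=132.5 y=84.3 Ftan=-5.7 Frad=1.8 Fy=-1.0 tilt=-0.454 w=26.3
t9.85 q=1.782 r=132.5 y=84.3 Ftan=-4.3 Frad=3.7 Fy=0.1 tilt=-0.449 w=26.5
```

The load is leaving the knob and the motion has stalled, so the sear is holding. I'll ease off a little more, then open.

```bash
python3 -m jog '-1 -0.04 0 -0.02 0 0.004 0;-1 0 0 0 0 0 0' >/dev/null; python3 k.py
python3 -m jog '-0.2 0 0 0 0 0 0;-0.2 0 0 0 0 0 0;-0.2 0 0 0 0 0 0;-0.2 0 0 0 0 0 0' ; python3 k.py
python3 - <<'E'
from h import *
c=vision.camera("scene");crop(c,90,60,280,260,4,"pics/s4.png")
E
```

```text
t10.05 q=1.773 r=132.5 y=84.3 Ftan=-0.5 Frad=5.1 Fy=-0.8 tilt=-0.444 w=26.6
clock: 10.45
tcp_pos: [469.6, 295.1, 139.8]
tcp_rot: [[0.058, 0.998, -0.029], [0.899, -0.065, -0.433], [-0.434, -0.001, -0.901]]
contact_force: [0.3, 0.7, 0.9]
gripper_width: 36.4
t10.45 q=1.767 r=130.9 y=84.8 Ftan=-0.3 Frad=1.2 Fy=-0.3 tilt=-0.448 w=36.4
```

View pics/s4.png

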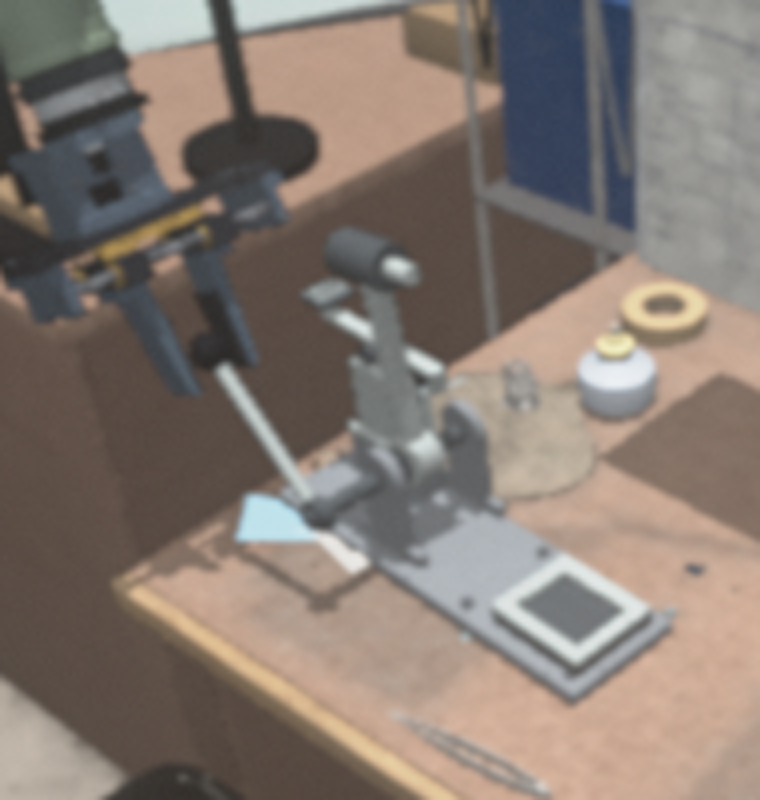

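```bash
python3 -m jog '-0.2 0 0 -0.4 0 0 0;-0.2 0 0 -0.8 0 0 0;-0.2 0 0 -1 0 0 0;0.5 0 0 0 0 0.19 0;0.5 0 0 0 0 0.19 0;0.5 0 0 0 0 0.19 0;0.5 0 0 0 0 0 0'
python3 - <<'E'
from h import *
info();print(rel(tcp=[453.5,-160,240]))
E
```

```text
clock: 11.2
tcp_pos: [472.6, 339.5, 240.8]
tcp_rot: [[0.069, 0.998, 0.001], [0.998, -0.069, 0.001], [0.001, 0.001, -1.0]]
contact_force: [-0.4, 0.5, 0.7]
gripper_width: 65.8
t11.20 tcp [472.6 339.5 240.8] Rx [ 1.    -0.004  0.001] Rz [ 0.001 -0.001 -1.   ] graspStamp [138.3  84.7 259.8] F stamp [0.5 0.4 0.7] w 65.8
[-4.99597663e+02  1.52982310e+01  3.96087056e-01]
```

```bash
python3 -m jog '0.5 -1 0 0 0 0 0;0.5 -1 0 0 0 0 0;0.5 -1 0 0 0 0 0;0.5 -1 0 0 0 0 0;0.5 -1 0 0 0 0 0;0.5 -1 0 0 0 0 0;0.5 -1 0 0 0 0 0;0.5 -1 0 0 0 0 0;0.5 -1 0 0 0 0 0;0.5 -1 0.3 0 0 0 0'
python3 -m jog '0.5 -0.5 0 0 0 0 0.19;0.5 -0.2 0 0 0 0 0.14;0.5 0 0 0 0 0 0;0.5 0 0 0 0 0 0'
python3 - <<'E'
from h import *
info()
for n in("wrist","top","scene"):
    c=vision.camera(n);np.savez(f"pics/{n}5.npz",**c);cv2.imwrite(f"pics/{n}5.png",c["color"][:,:,::-1])
E
```

```text
clock: 12.2
tcp_pos: [454.1, -156.5, 239.5]
tcp_rot: [[0.065, 0.998, -0.003], [0.998, -0.065, -0.0], [-0.001, -0.003, -1.0]]
contact_force: [1.8, 1.0, 0.6]
gripper_width: 68.6
clock: 12.6
tcp_pos: [451.7, -189.1, 239.0]
tcp_rot: [[0.316, 0.949, -0.002], [0.949, -0.316, 0.001], [-0.0, -0.002, -1.0]]
contact_force: [0.6, 0.4, -0.1]
gripper_width: 68.3
t12.60 tcp [ 451.7 -189.1  239. ] Rx [ 0.967 -0.254 -0.   ] Rz [ 0.     0.002 -1.   ] graspStamp [-390.5   71.4  258. ] F stamp [ 0.4 -0.6 -0.1] w 68.3
```

View pics/wrist5.png

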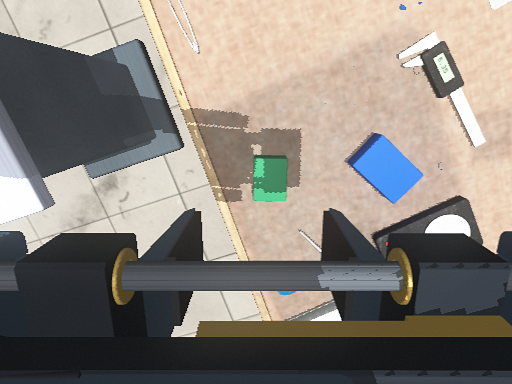

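View pics/scene5.png

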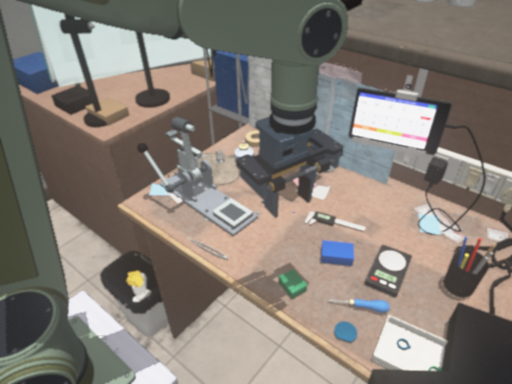

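The wrist view shows the green block at (270,177), squared to the jaws. The hammer stays cocked.

```bash
python3 - <<'E'
from h import *
c=load("pics/wrist5.npz");P=pts(c);hsv=cv2.cvtColor(c["color"],cv2.COLOR_RGB2HSV)
m=cv2.inRange(hsv,(55,90,30),(90,255,255));m[:, :230]=0;m[:,310:]=0;m[:130]=0;m[215:]=0
q=P[m>0];print(len(q),np.percentile(q[:,2],[5,50,95]))
cn=max(cv2.findContours(m,0,1)[0],key=cv2.contourArea)
r=cv2.minAreaRect(cn);b=cv2.boxPoints(r);w=np.array([ray(c,*p,24)[:2] for p in b]);print(r,w.round(1).tolist(),w.mean(0),[np.linalg.norm(w[i]-w[i-1]).round(1) for i in range(4)])
e=w[1]-w[0];print(np.degrees(np.arctan2(e[1],e[0])))
t=q[q[:,2]>20][:,:2].astype(np.float32);print(cv2.minAreaRect(t))
s=st();R=s["tcp_rot"];print("tool y heading",np.degrees(np.arctan2(R[1,1],R[0,1])),"x",np.degrees(np.arctan2(R[1,0],R[0,0])))
for tgt in([453.7,-207.5,10],):print(rel(tcp=tgt))
E
```

```text
1477 [22.41815268 24.46756655 25.81665312]
((269.5, 178.0), (44.0, 33.0), 90.0) [[445.1, -175.9], [483.1, -188.5], [466.5, -241.8], [427.1, -228.8]] [ 455.44407268 -208.72954815] [np.float64(55.9), np.float64(40.0), np.float64(55.9), np.float64(41.5)]
-18.374855714279214
((465.98822021484375, -178.19956970214844), (121.54077911376953, 40.99571990966797), 71.14165496826172)
tool y heading -18.39499674981372 x 71.6050018312045
[-17.26693012   8.01558186 229.32526053]
```

```bash
python3 -m jog '0.4 -0.34 0.18 1 0 0 0;0.4 0 0 1 0 0 0;0.4 0 0 1 0 0 0;0.4 0 0 1 0 0 0;0.4 0 0 0.3 0 0 0;0.4 0 0 0 0 0 0;0.4 0 0 0 0 0 0'
python3 - <<'E'
from h import *
info();print(rel(tcp=[454.8,-208,10]))
c=vision.camera("wrist");cv2.imwrite("pics/w6.png",c["color"][:,:,::-1]);np.savez("pics/w6.npz",**c)
E
```

```text
clock: 13.45
tcp_pos: [455.2, -207.1, 28.3]
tcp_rot: [[0.317, 0.948, 0.001], [0.948, -0.317, -0.0], [-0.0, 0.001, -1.0]]
contact_force: [0.8, 0.2, -0.4]
gripper_width: 64.2
t13.45 tcp [ 455.2 -207.1   28.3] Rx [ 0.967 -0.255 -0.   ] Rz [-0.    -0.001 -1.   ] graspStamp [-408.3   66.8   47.3] F stamp [ 0.2 -0.8 -0.4] w 64.2
[-0.95885912 -0.15829561 18.34653432]
```

View pics/w6.png

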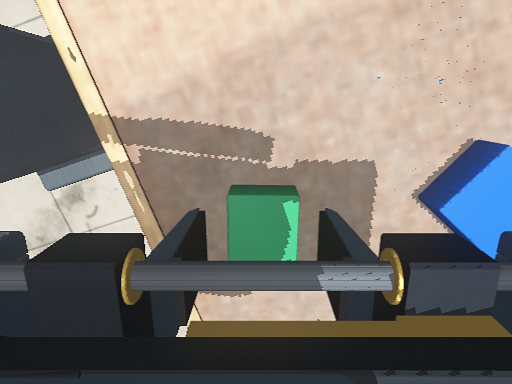

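Block lies between the fingers (columns 228–299). I'm checking its far edge along tool x.

```bash
python3 - <<'E'
from h import *
c=load("pics/w6.npz");s=st();R=s["tcp_rot"];p=s["tcp_pos"]
hsv=cv2.cvtColor(c["color"],cv2.COLOR_RGB2HSV);print(hsv[180:202:2,250].tolist())
for r in(185,195):
  for u in(240,265,290): print(r,u,(R.T@(ray(c,u,r,24)-p)).round(1))
P=pts(c);print([(R.T@(P[r,250]-p)).round(1).tolist() for r in range(184,204,2)])
E
python3 -m jog '0.4 0 0 0.18 0 0 0;0.4 0 0 0.19 0 0 0;0.4 0 0 0 0 0 0'
```

```text
[[13, 51, 134], [13, 47, 135], [30, 35, 110], [71, 116, 75], [72, 121, 80], [72, 123, 81], [72, 127, 88], [72, 136, 92], [74, 142, 145], [74, 145, 144], [74, 143, 141]]
185 240 [ 29.7 -12.5   5. ]
185 265 [29.7  1.6  5. ]
185 290 [29.7 15.8  5.1]
195 240 [ 23.8 -12.6   5. ]
195 265 [23.8  1.6  5. ]
195 290 [23.8 15.9  5.1]
[[24.0, -7.8, 29.2], [24.8, -7.5, 21.2], [24.4, -7.4, 18.0], [24.6, -7.2, 12.8], [24.6, -7.0, 8.4], [24.2, -6.9, 5.8], [23.4, -6.9, 4.5], [21.6, -7.0, 6.3], [21.0, -6.9, 4.6], [19.6, -6.9, 5.1]]
clock: 13.8
tcp_pos: [453.6, -206.9, 8.5]
tcp_rot: [[0.318, 0.948, -0.002], [0.948, -0.318, 0.001], [0.0, -0.002, -1.0]]
contact_force: [-0.6, 0.8, -0.6]
gripper_width: 63.9
```

```bash
python3 -m jog '0.4 -0.03 0 -0.01 0 0 0;-1 0 0 0 0 0 0;-1 0 0 0 0 0 0;-1 0 0 0 0 0 0;-1 0 0 0 0 0 0;-1 0 0 0 0 0 0;-1 0 0 0 0 0 0' 20
python3 -m jog '-1 0 0 -0.3 0 0 0;-1 0 0 -0.8 0 0 0;-1 0 0 -1 0 0 0;-1 0 0 -0.9 0 0 0;-1 0 0 0 0 0 0;-1 0 0 0 0 0 0'
python3 - <<'E'
from h import *
c=vision.camera("wrist");s=st();R=s["tcp_rot"];p=s["tcp_pos"];info()
cv2.imwrite("pics/w7.png",c["color"][:,:,::-1]);np.savez("pics/w7.npz",**c)
P=pts(c)
for u in(245,260,275,285): print([(R.T@(P[r,u]-p)).round(1).tolist() for r in range(182,206,3)])
E
```

```text
clock: 14.5
tcp_pos: [454.0, -208.9, 9.9]
tcp_rot: [[0.318, 0.948, 0.0], [0.948, -0.318, -0.0], [-0.0, 0.0, -1.0]]
contact_force: [0.6, -1.1, 2.5]
gripper_width: 42.1
clock: 15.1
tcp_pos: [453.9, -208.7, 160.3]
tcp_rot: [[0.318, 0.948, 0.001], [0.948, -0.318, -0.001], [-0.0, 0.002, -1.0]]
contact_force: [-0.5, 0.7, 0.3]
gripper_width: 42.3
t15.15 tcp [ 453.  -208.3  158.9] Rx [ 0.967 -0.256  0.   ] Rz [ 0.001  0.002 -1.   ] graspStamp [-409.6   68.9  177.9] F stamp [ 0.2  1.1 -1. ] w 42.0
[[-8.4, -15.8, 159.0], [-11.5, -15.8, 158.5], [-14.6, -15.8, 157.7], [25.7, -8.1, 3.5], [25.6, -7.8, -1.9], [25.7, -7.5, -8.3], [25.7, -7.3, -13.5], [24.7, -7.2, -15.5]]
[[-8.4, 0.2, 159.2], [-11.8, 0.2, 159.5], [-15.1, 0.2, 159.4], [25.8, 0.5, 3.2], [26.1, 0.5, -3.7], [25.9, 0.5, -8.9], [25.6, 0.5, -13.1], [24.7, 0.5, -15.5]]
[[-8.6, 16.2, 160.0], [-11.8, 16.2, 159.5], [-15.0, 16.2, 159.0], [26.0, 9.0, 2.6], [26.0, 8.7, -3.5], [26.1, 8.4, -9.5], [25.7, 8.3, -13.5], [24.7, 8.2, -15.6]]
[[-8.5, 26.8, 159.2], [-11.4, 26.8, 157.7], [-15.1, 27.0, 159.3], [25.7, 14.7, 3.4], [25.8, 14.2, -2.8], [26.0, 13.8, -9.1], [25.8, 13.4, -13.9], [24.8, 13.3, -15.9]]
```

View pics/w7.png

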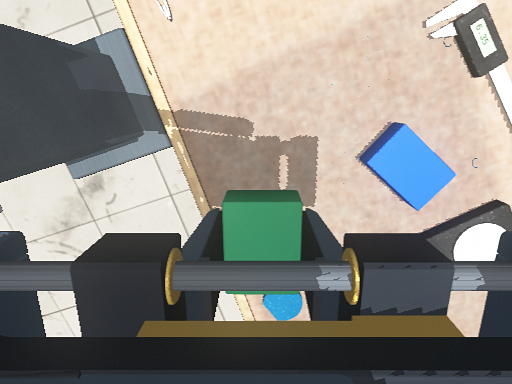

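```bash
python3 -m jog '-1 0 0 0 0 0 -0.165;-1 0 0 0 0 0 -0.164;-1 0 0 0 0 0 0' 
python3 - <<'E'
from h import *
info();print(rel(tcp=W([-215,0,120]))/50)
E
```

```text
clock: 15.45
tcp_pos: [452.5, -208.1, 157.5]
tcp_rot: [[0.066, 0.998, -0.004], [0.998, -0.066, 0.002], [0.002, -0.005, -1.0]]
contact_force: [0.3, 1.0, -1.9]
gripper_width: 42.2
t15.45 tcp [ 452.5 -208.1  157.5] Rx [ 1.    -0.001  0.002] Rz [ 0.002  0.005 -1.   ] graspStamp [-409.5   69.3  176.5] F stamp [ 1.1 -0.2 -1.9] w 42.2
[3.88883117 1.3867908  0.75059049]
```

```bash
python3 -m jog '-1 0.65 0.23 0 0 0 0;-1 0.65 0.23 0 0 0 0;-1 0.65 0.23 0.2 0 0 0;-1 0.65 0.23 0.2 0 0 0;-1 0.65 0.23 0.2 0 0 0;-1 0.64 0.23 0.15 0 0 0;-1 0 0 0 0 0 0;-1 0 0 0 0 0 0;-1 0 0 0 0 0 0' 
python3 - <<'E'
from h import *
info()
c=vision.camera("wrist");cv2.imwrite("pics/w8.png",c["color"][:,:,::-1]);np.savez("pics/w8.npz",**c)
E
```

```text
clock: 16.35
tcp_pos: [534.7, -19.8, 121.6]
tcp_rot: [[0.067, 0.998, -0.002], [0.998, -0.067, -0.0], [-0.0, -0.002, -1.0]]
contact_force: [-0.4, 0.6, -0.2]
gripper_width: 41.6
t16.35 tcp [534.7 -19.8 121.6] Rx [ 1.    -0.002 -0.   ] Rz [-0.     0.002 -1.   ] graspStamp [-216.2   -0.5  140.6] F stamp [ 0.5  0.5 -0.2] w 41.6
```

View pics/w8.png

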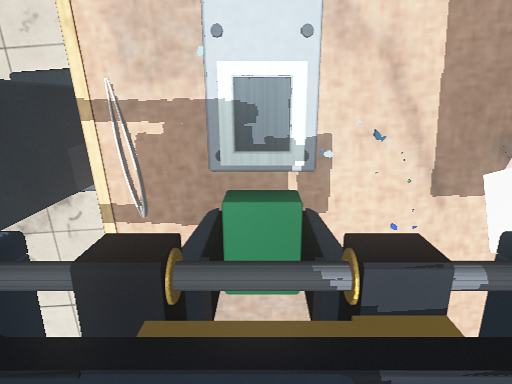

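The plate shows at (217–307, 61–167) and the pocket at (232–292, 75–152), with the held block square below it.

```bash
python3 - <<'E'
from h import *
c=load("pics/w8.npz");s=st();R=s["tcp_rot"];p=s["tcp_pos"]
g=cv2.cvtColor(c["color"],cv2.COLOR_RGB2HSV);crop(c,190,40,330,190,5,"pics/w8c.png")
for nm,r in(("plate",[(217,61),(307,61),(306,167),(219,167)]),("pocket",[(232,75),(292,75),(292,152),(233,152)])):
    w=np.array([R.T@(ray(c,u,v,26)-p) for u,v in r]);print(nm,w.round(1).tolist(),w.mean(0).round(2))
P=pts(c)@R-p@R
Wd=pts(c);m=(abs(Wd[...,2]-26)<4);m[:40]=0;m[180:]=0;m[:,:200]=0;m[:,325:]=0
q=P[m][:,:2].astype(np.float32);print(len(q),cv2.minAreaRect(q))
print("wrist nest pred", R.T@(W([-150,0,26])-p))
# block far face
print([(P[r,260]).round(1).tolist() for r in range(188,206,3)])
E
```

```text
plate [[105.1, -34.5, 95.9], [105.1, 35.3, 95.9], [21.4, 37.7, 95.9], [21.3, -35.9, 96.0]] [63.22  0.62 95.92]
pocket [[94.8, -23.1, 95.9], [94.8, 23.9, 95.9], [34.1, 25.5, 95.9], [34.1, -23.8, 95.9]] [64.47  0.62 95.92]
4952 ((64.50498962402344, -0.05755615234375), (70.18172454833984, 81.51847839355469), 89.91476440429688)
wrist nest pred [66.45054358 -0.7398158  95.91926919]
[[-4.2, -1.4, 122.0], [26.5, -0.7, 3.2], [26.0, -0.7, -1.2], [26.1, -0.7, -6.9], [26.2, -0.6, -12.8], [25.0, -0.6, -14.0]]
```

View pics/w8c.png

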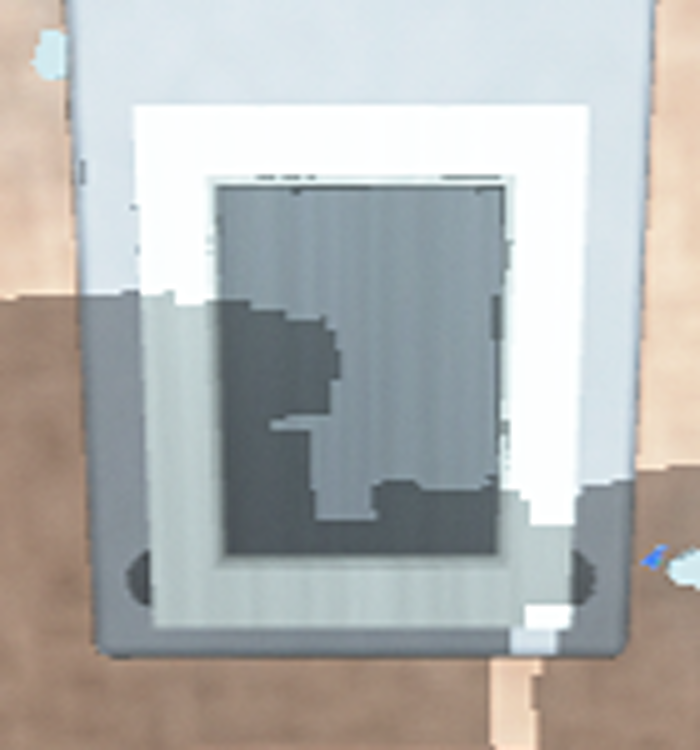

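```bash
python3 -m jog '-1 0.5 0.006 0.2 0 0 0;-1 0.5 0 0.3 0 0 0;-1 0.31 0 0.3 0 0 0;-1 0 0 0.5 0 0 0;-1 0 0 0 0 0 0;-1 0 0 0 0 0 0;-1 0 0 0 0 0 0' 
python3 - <<'E'
from h import *
info()
c=vision.camera("wrist");cv2.imwrite("pics/w9.png",c["color"][:,:,::-1]);np.savez("pics/w9.npz",**c)
s=st();R=s["tcp_rot"];p=s["tcp_pos"]
P=pts(c)@R-p@R
for u in(225,240,262,285,300):print(u,[(P[r,u]).round(1).tolist() for r in range(150,206,5)])
E
```

```text
clock: 17.1
tcp_pos: [540.9, 45.5, 58.5]
tcp_rot: [[0.067, 0.998, 0.002], [0.998, -0.067, 0.0], [0.0, 0.002, -1.0]]
contact_force: [0.2, -0.4, -0.7]
gripper_width: 41.7
t17.10 tcp [540.9  45.5  58.5] Rx [ 1.    -0.002  0.   ] Rz [ 0.    -0.002 -1.   ] graspStamp [-150.7   -2.4   77.5] F stamp [-0.4 -0.2 -0.7] w 41.7
225 [[43.0, -24.5, 45.7], [39.4, -24.7, 46.4], [38.5, -23.2, 32.5], [35.3, -23.3, 32.1], [32.2, -23.3, 31.3], [28.5, -23.6, 32.9], [23.8, -24.3, 38.5], [20.7, -24.3, 37.1], [16.9, -24.5, 38.1], [25.2, -19.8, -1.7], [25.9, -18.6, -13.1], [23.4, -18.6, -13.7]]
240 [[43.0, -14.3, 45.4], [39.6, -14.4, 45.6], [38.6, -13.6, 32.2], [35.4, -13.6, 31.8], [32.1, -13.6, 31.8], [28.5, -13.8, 33.0], [24.1, -14.2, 37.4], [20.6, -14.2, 37.4], [25.8, -12.1, 6.6], [25.8, -11.5, -3.5], [25.9, -10.9, -12.9], [23.6, -10.8, -14.3]]
262 [[43.1, 0.5, 44.5], [39.5, 0.5, 46.1], [38.6, 0.5, 32.2], [35.2, 0.5, 32.7], [32.1, 0.5, 31.9], [28.7, 0.5, 32.3], [23.8, 0.5, 38.7], [20.5, 0.5, 38.0], [26.0, 0.5, 5.9], [25.6, 0.5, -3.0], [25.6, 0.5, -12.2], [23.5, 0.5, -14.0]]
285 [[42.7, 16.3, 47.4], [39.4, 16.3, 46.7], [38.8, 15.2, 31.1], [35.3, 15.3, 32.0], [32.0, 15.4, 32.4], [28.7, 15.5, 32.3], [24.1, 15.9, 37.3], [20.7, 16.0, 37.3], [26.1, 13.7, 5.5], [26.2, 12.9, -5.0], [25.6, 12.4, -12.1], [23.5, 12.3, -14.0]]
300 [[42.9, 26.3, 45.8], [39.5, 26.4, 46.0], [38.6, 24.8, 31.8], [35.5, 24.9, 31.2], [31.9, 25.1, 32.5], [28.6, 25.2, 32.6], [25.1, 25.5, 33.4], [21.7, 25.6, 33.3], [18.3, 25.6, 33.2], [15.4, 25.5, 31.3], [25.3, 20.3, -11.1], [23.4, 20.1, -13.8]]
```

View pics/w9.png

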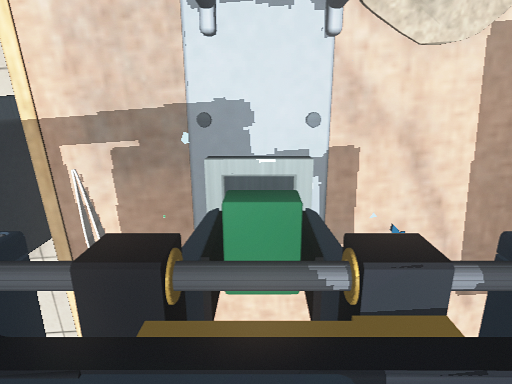

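```bash
python3 - <<'E'
from h import *
c=load("pics/w9.npz");s=st();R=s["tcp_rot"];p=s["tcp_pos"]
P=pts(c)@R-p@R;info()
for r in(162,168):
    z=P[r,190:335,2];ok=np.where(abs(z-32.2)<4)[0]+190;print(r,ok.min(),ok.max(),P[r,ok.min()],P[r,ok.max()])
for r in(180,184):
    z=P[r,200:320,2];ok=np.where(z>35.5)[0]+200;ok=ok[(ok>212)&(ok<305)];print("pocket",r,ok.min(),ok.max(),P[r,ok.min()],P[r,ok.max()])
for r in(195,200):
    z=P[r,200:320,2];ok=np.where(z<15)[0]+200;ok=ok[(ok>215)&(ok<310)];print("block",r,ok.min(),ok.max(),P[r,ok.min()],P[r,ok.max()])
z=P[140:190,262,2];print([(r,P[r,262].round(1).tolist()) for r in range(154,182,2)])
crop(c,190,140,330,220,5,"pics/w9c.png")
E
```

```text
t17.15 tcp [541.   45.6  58.6] Rx [ 1.    -0.002  0.   ] Rz [ 0.    -0.003 -1.   ] graspStamp [-150.6   -2.5   77.6] F stamp [-0.1  0.5 -0.6] w 41.6
162 204 312 [ 37.31738019 -36.62654783  31.86686257] [37.23949195 32.64299169 32.30418035]
168 204 312 [ 33.23467322 -36.96086933  32.66468609] [33.24046948 32.863858   32.65521048]
pocket 180 224 292 [ 24.01886424 -24.88453584  37.65098523] [23.94298406 20.64990467 37.96573458]
pocket 184 224 293 [ 21.41369067 -24.89685292  37.03566611] [21.78046511 21.1574223  35.62967741]
block 195 225 298 [ 25.23983693 -19.84480068  -1.74750257] [25.46854836 20.21875745 -2.51618318]
block 200 223 300 [ 25.39302838 -19.81809403 -11.41946864] [ 25.28705798  20.33623205 -11.08049201]
[(154, [40.2, 0.5, 45.7]), (156, [39.3, 0.5, 42.9]), (158, [39.6, 0.5, 33.8]), (160, [38.6, 0.5, 32.2]), (162, [37.1, 0.5, 32.9]), (164, [35.8, 0.5, 33.0]), (166, [34.6, 0.5, 32.6]), (168, [33.5, 0.5, 31.6]), (170, [32.1, 0.5, 31.9]), (172, [30.7, 0.5, 32.0]), (174, [29.5, 0.5, 31.4]), (176, [26.5, 0.5, 38.8]), (178, [25.1, 0.5, 38.8]), (180, [23.8, 0.5, 38.7])]
```

View pics/w9c.png

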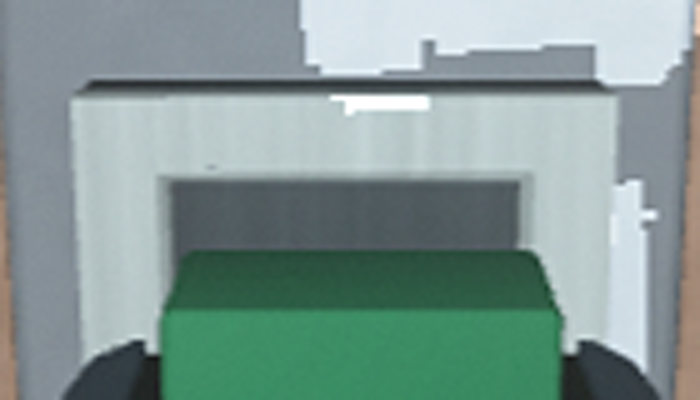

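Relative to the plate the block is 2.2 mm off in y and matches in x. I'll correct the y offset and descend.

```bash
python3 -m jog '-1 0 -0.044 0.2 0 0 0;-1 0 0 0.2 0 0 0;-1 0 0 0 0 0 0;-1 0 0 0 0 0 0' >/dev/null
python3 -c "
from h import *
info()
c=vision.camera('wrist');np.savez('pics/w10.npz',**c);crop(c,190,140,330,220,5,'pics/w10c.png')
s=st();R=s['tcp_rot'];p=s['tcp_pos'];P=pts(c)@R-p@R
for r in range(166,190,3):
    z=P[r,190:335,2];ok=np.where(abs(z-(p[2]-26))<4)[0]+190
    if len(ok):print(r,ok.min(),ok.max(),P[r,ok.min()].round(1),P[r,ok.max()].round(1))
"
```

```text
t17.55 tcp [537.4  46.3  36.7] Rx [ 1.    -0.001 -0.   ] Rz [-0.     0.001 -1.   ] graspStamp [-150.1    1.1   55.7] F stamp [ 0.7 -0.8 -0.3] w 41.8
166 204 324 [ 38.7 -33.3  12.6] [38.6 36.5 13. ]
169 204 324 [ 37.4 -32.9   9.9] [37.5 35.9  9.8]
172 204 324 [ 35.5 -33.2  10.7] [35.7 36.1  9.9]
175 204 324 [ 33.7 -33.3  10.8] [34.1 36.   9.2]
178 204 324 [ 32.  -33.3  10.5] [32.2 36.2  9.8]
181 204 324 [ 30.2 -33.4  10.6] [30.1 36.5 10.8]
184 205 324 [ 28.3 -32.9  10.7] [28.5 36.5 10. ]
187 205 323 [ 26.8 -32.9   9.8] [26.7 36.  10. ]
```

View pics/w10c.png

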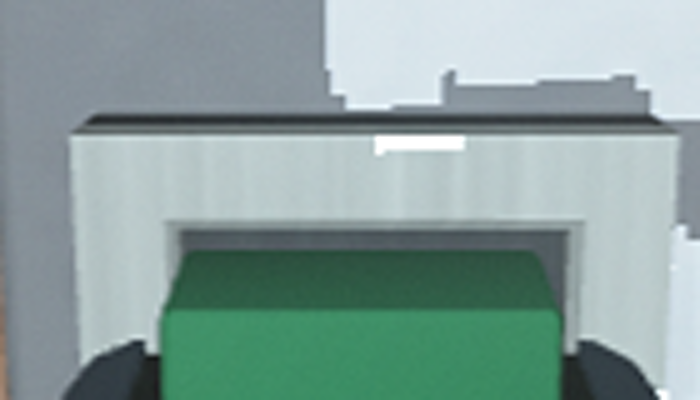

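```bash
python3 -m jog '-1 0 0.024 0 0 0 0;-1 0 0 0 0 0 0;-1 0 0 0 0 0 0;-1 0 0 0 0 0 0;-1 0 0 0 0 0 0' >/dev/null
cat > y.py <<'E'
from h import *
import sys
info()
c=vision.camera('wrist')
s=st();R=s['tcp_rot'];p=s['tcp_pos'];P=pts(c)@R-p@R
for r in range(172,190,5):
    z=P[r,190:335,2];ok=np.where(abs(z-(p[2]-26))<4)[0]+190
    if len(ok):print(r,ok.min(),ok.max(),P[r,ok.min()].round(1),P[r,ok.max()].round(1), (P[r,ok.min(),1]+P[r,ok.max(),1])/2)
E
python3 y.py
```

```text
t18.10 tcp [539.   46.3  37.3] Rx [ 1.    -0.001  0.   ] Rz [ 0. -0. -1.] graspStamp [-150.    -0.5   56.3] F stamp [ 0.1 -0.4  0.3] w 42.0
172 201 321 [ 35.8 -34.5   9.4] [35.6 34.7 10.5] 0.13317766601110748
177 202 321 [ 32.8 -34.1   9.8] [32.9 34.6  9.2] 0.25691514944938376
182 202 321 [ 29.6 -34.4  10.5] [29.8 34.9  9.7] 0.2420705479813705
187 202 321 [ 26.7 -34.5  10. ] [26.6 35.2 10.7] 0.37797237019151453
```

Centred. I'm lowering slowly and watching the force.

```bash
cat > i.py <<'E'
from h import *
info()
E
python3 -m jog '-1 0 0 0.05 0 0 0;-1 0 0 0.03 0 0 0' >/dev/null;python3 i.py
python3 -m jog '-1 0 0 0.03 0 0 0;-1 0 0 0 0 0 0' >/dev/null;python3 i.py
python3 -m jog '-1 0 0 0.03 0 0 0;-1 0 0 0 0 0 0' >/dev/null;python3 i.py
```

```text
t18.35 tcp [538.9  46.2  33. ] Rx [ 1.    -0.001  0.   ] Rz [ 0.  0. -1.] graspStamp [-150.1   -0.4   52. ] F stamp [ 0.6  0.5 -0.5] w 42.1
t18.55 tcp [538.8  46.2  31.4] Rx [ 1.    -0.001  0.   ] Rz [ 0.     0.001 -1.   ] graspStamp [-150.1   -0.3   50.4] F stamp [ 0.2 -0.1  0.2] w 42.0
t18.75 tcp [538.9  46.2  30.1] Rx [ 1.    -0.001  0.   ] Rz [ 0.  0. -1.] graspStamp [-150.1   -0.4   49.1] F stamp [-0.3 -0.1 -0.4] w 41.8
```

```bash
python3 -m jog '-1 0 0 0.02 0 0 0;-1 0 0 0 0 0 0' >/dev/null;python3 i.py
python3 -m jog '0 0 0 0 0 0 0;0 0 0 0 0 0 0;0 0 0 0 0 0 0;0.1 0 0 0 0 0 0' >/dev/null;python3 i.py
python3 -m jog '0.1 0 0 -0.2 0 0 0;0.1 0 0 -0.8 0 0 0;0.1 0 0 -1 0 0 0;0.1 -0.5 0 -0.8 0 0 0;0.1 -0.5 0 0 0 0 0;0.1 0 0 0 0 0 0;0.1 0 0 0 0 0 0' >/dev/null
python3 - <<'E'
from h import *
info()
c=vision.camera("wrist");cv2.imwrite("pics/w11.png",c["color"][:,:,::-1]);np.savez("pics/w11.npz",**c)
c=vision.camera("scene");crop(c,90,60,280,260,4,"pics/s11.png");np.savez("pics/s11.npz",**c)
E
```

```text
t18.95 tcp [539.   46.2  29.9] Rx [ 1.    -0.001  0.   ] Rz [ 0. -0. -1.] graspStamp [-150.    -0.5   48.9] F stamp [0.8 0.8 4. ] w 41.8
t19.35 tcp [539.   46.2  29.1] Rx [ 1.    -0.001  0.   ] Rz [ 0.  0. -1.] graspStamp [-150.1   -0.5   48.1] F stamp [-0.9  0.2 -0.4] w 49.2
t20.05 tcp [535.4  -3.7 169.4] Rx [ 1.    -0.002  0.001] Rz [ 0.001  0.    -1.   ] graspStamp [-2.001e+02 -1.000e-01  1.884e+02] F stamp [-0.   0.3  0.2] w 50.4
```

View pics/w11.png

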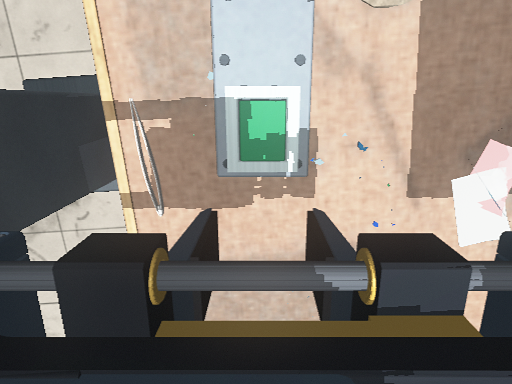

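View pics/s11.png

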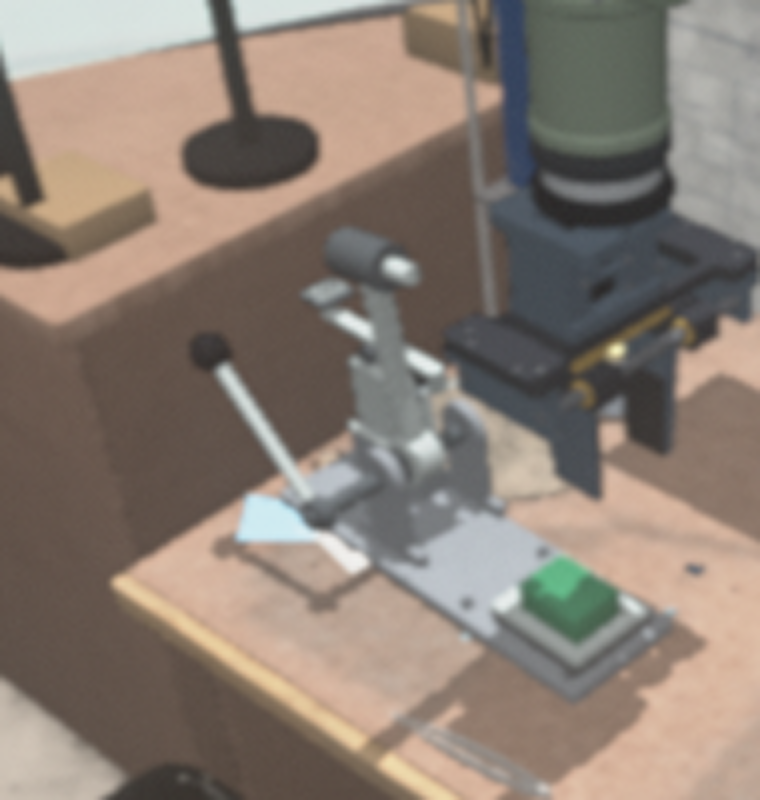

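Block sits in the pocket at wrist (263,130) and the hammer is still up. I'll check that it's flat and centred.

```bash
python3 - <<'E'
from h import *
c=load("pics/w11.npz");P=pts(c)@S-O@S
hsv=cv2.cvtColor(c["color"],cv2.COLOR_RGB2HSV);m=cv2.inRange(hsv,(55,80,30),(95,255,255));m[:90]=0;m[170:]=0;m[:,:225]=0;m[:,300:]=0
q=P[cv2.erode(m,np.ones((5,5)))>0];q=q[q[:,2]>35]
print(len(q),q.mean(0),np.percentile(q[:,2],[5,50,95]))
A=np.c_[q[:,:2]-q[:,:2].mean(0),np.ones(len(q))];print("plane",np.linalg.lstsq(A,q[:,2],rcond=None)[0])
q=P[m>0];q=q[q[:,2]>40][:,:2].astype(np.float32);print(cv2.minAreaRect(q))
pm=(abs(P[...,2]-26)<4)&(m==0);pm[:80]=0;pm[178:]=0;pm[:,:218]=0;pm[:,308:]=0
print(cv2.minAreaRect(P[pm][:,:2].astype(np.float32)))
# pad position from scene (s11) and top0
t=load("pics/top5.npz");Pt=pts(t)@S-O@S;q=Pt[165:190,140:165].reshape(-1,3);q=q[(q[:,2]>144)&(q[:,2]<158)];print("pad",len(q),np.median(q,0),cv2.minAreaRect(q[:,:2].astype(np.float32)))
s=load("pics/s11.npz");Ps=pts(s)@S-O@S;v=Ps[(abs(Ps[...,2]-150)<6)&(abs(Ps[...,0]-112)<40)&(abs(Ps[...,1]+27)<30)];print(len(v),np.median(v,0),v.min(0),v.max(0))
E
```

```text
2362 [-150.47052503   -1.09398127   45.9330465 ] [43.3806908  44.56074038 45.71202181]
plane [1.65066976e-01 9.52804755e-03 4.59330465e+01]
((-151.3262939453125, -0.8935813903808594), (54.210243225097656, 41.71056365966797), 0.05242582783102989)
((-152.21957397460938, -0.6997261047363281), (70.14491271972656, 81.21188354492188), 89.91143035888672)
pad 98 [118.0716266  -26.12070789 150.128024  ] ((118.36062622070312, -25.818885803222656), (27.299312591552734, 29.278024673461914), 3.602675676345825)
68 [109.86569848 -24.62996769 152.44596223] [ 99.58711452 -41.28788662 144.5558224 ] [128.18041044  -9.98496876 155.09656372]
```

```bash
python3 - <<'E'
from h import *
c=load("pics/w11.npz");P=pts(c)@S-O@S
hsv=cv2.cvtColor(c["color"],cv2.COLOR_RGB2HSV);m=cv2.inRange(hsv,(55,80,30),(95,255,255));m[:90]=0;m[170:]=0;m[:,:225]=0;m[:,300:]=0
q=P[cv2.erode(m,np.ones((5,5)))>0];q=q[abs(q[:,2]-44.5)<3]
A=np.c_[q[:,:2]-q[:,:2].mean(0),np.ones(len(q))];print(len(q),"plane",np.linalg.lstsq(A,q[:,2],rcond=None)[0])
P=load("pics/s11.npz");P=pts(P)@S-O@S;v=P[(P[...,2]>190)&(abs(P[...,1])<40)&(P[...,0]>-60)&(P[...,0]<120)];print("head",v.min(0),v.max(0))
E
python3 -m jog '-1 0 0 -0.9 0 0 0;-1 0 0 -0.9 0 0 0;-1 0 0 -0.7 0 0 0;-1 0.5 0 0 0 0 0;-1 1 0.1 0 0 0 0;-1 1 0.1 0 0 0 0;-1 1 0.1 0 0 0 0;-1 1 0.1 0 0 0 0;-1 1 0.1 0 0 0 0;-1 0.5 0 0 0 0 0'
python3 -m jog '-1 0.4 0 0 0 -0.13 0;-1 0 0 0 0 -0.13 0;-1 0 0 0 0 0 0;-1 0 0 0 0 0 0' 
python3 - <<'E'
from h import *
info();print(rel(tcp=W([121,-26,165]))/50)
E
```

```text
2351 plane [8.34535164e-04 2.60812388e-04 4.45533305e+01]
head [-27.47484114 -13.98793919 190.77999217] [ 47.6946622   18.36611528 244.8853537 ]
clock: 21.15
tcp_pos: [579.5, 297.9, 292.2]
tcp_rot: [[0.061, 0.998, -0.002], [0.998, -0.061, 0.001], [0.0, -0.002, -1.0]]
contact_force: [-0.1, -0.6, 0.5]
gripper_width: 0.6
clock: 21.55
tcp_pos: [580.9, 313.7, 292.9]
tcp_rot: [[0.062, 0.998, -0.015], [0.977, -0.064, -0.202], [-0.203, -0.002, -0.979]]
contact_force: [-0.5, -0.0, 0.7]
gripper_width: 0.8
t21.55 tcp [580.9 313.7 292.9] Rx [ 0.979  0.001 -0.203] Rz [-0.203  0.002 -0.979] graspStamp [123.4 -25.  311.5] F stamp [-0.1  0.5  0.7] w 0.8
[0.54674271 0.02503627 2.49833824]
```

```bash
python3 -m jog '-1 0.137 0.02 0.6 0 0 0;-1 0.137 0 0.6 0 0 0;-1 0.137 0 0.6 0 0 0;-1 0.137 0 0.6 0 0 0;-1 0 0 0 0 0 0;-1 0 0 0 0 0 0' >/dev/null
python3 - <<'E'
from h import *
info();print(rel(tcp=W([121,-26,152]))/50)
c=vision.camera("scene");crop(c,90,60,280,260,4,"pics/s12.png")
E
```

```text
t22.15 tcp [582.9 314.1 172.2] Rx [ 0.979 -0.003 -0.202] Rz [-0.202  0.    -0.979] graspStamp [123.9 -27.  190.8] F stamp [ 1.3 -0.9  1.3] w 0.2
[ 0.10008449 -0.02009453  0.39123809]
```

View pics/s12.png

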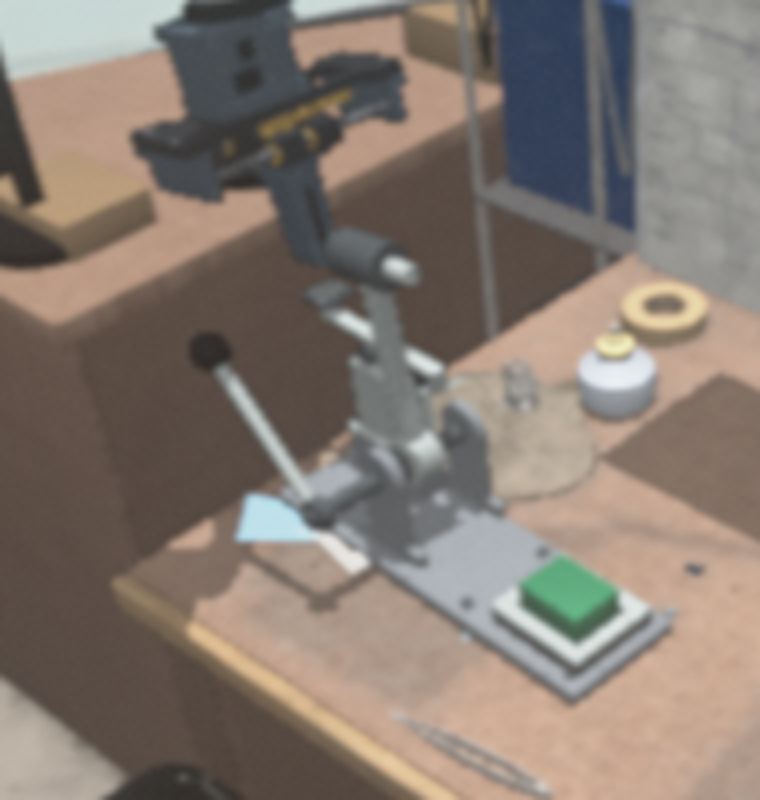

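```bash
python3 -m jog '-1 0.05 0 0.195 0 0 0;-1 0.05 0 0.195 0 0 0;-1 0 0 0 0 0 0' >/dev/null; python3 i.py
python3 -m jog '-1 0.008 0 0.039 0 0 0;-1 0.008 0 0.039 0 0 0;-1 0 0 0 0 0 0' >/dev/null; python3 i.py
```

```text
t22.50 tcp [583.4 316.5 151.4] Rx [ 0.979 -0.001 -0.202] Rz [-0.202 -0.002 -0.979] graspStamp [126.3 -27.3 170. ] F stamp [ 0.4 -0.4  1.9] w 0.3
t22.80 tcp [583.6 317.  149.7] Rx [ 0.98  -0.001 -0.2  ] Rz [-0.2   -0.004 -0.98 ] graspStamp [126.8 -27.5 168.3] F stamp [1.5 0.8 9.4] w 0.4
```

```bash
python3 -m jog '-1 0.008 0 0.039 0 0 0;-1 0.008 0 0.039 0 0 0;-1 0 0 0 0 0 0' >/dev/null; python3 i.py
python3 - <<'E'
from h import *
c=vision.camera("scene");crop(c,90,60,280,260,4,"pics/s13.png")
E
```

```text
t23.10 tcp [582.8 316.9 143. ] Rx [ 0.98  -0.001 -0.201] Rz [-0.201 -0.    -0.98 ] graspStamp [126.7 -26.7 161.6] F stamp [ 2.8 -0.1  2.6] w 0.4
```

View pics/s13.png

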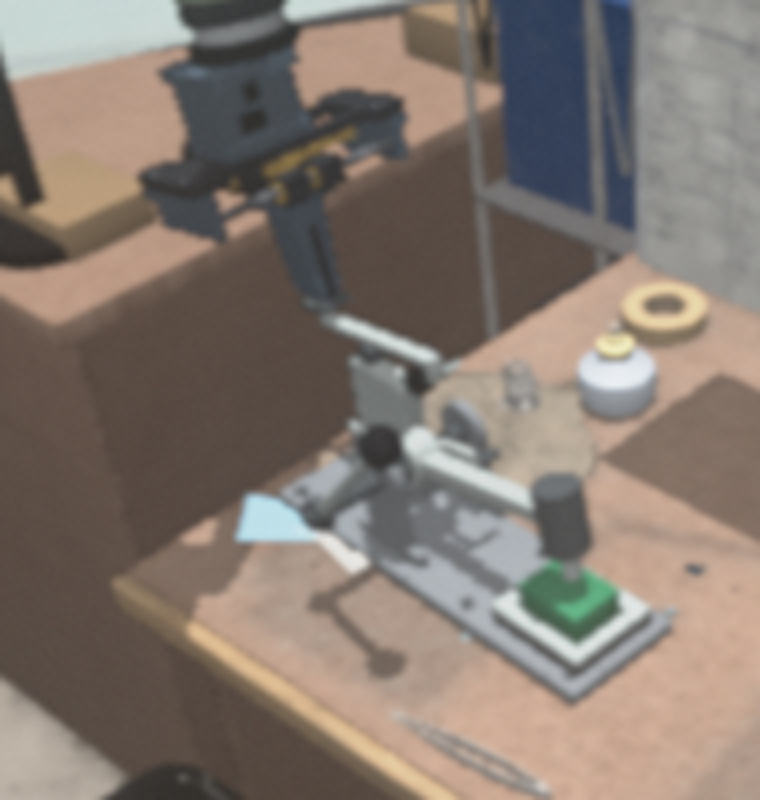

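The hammer has come down onto the block. Withdrawing now.

```bash
python3 -m jog '-1 -0.04 0 -0.2 0 0 0;-1 -0.1 0 -0.5 0 0 0;-1 -0.1 0 -0.8 0 0 0;-1 0 0 -0.8 0 0 0;-1 0 0 -0.5 0 0 0;-1 0 0 0 0 0 0;-1 0 0 0 0 0 0;-1 0 0 0 0 0 0'
python3 - <<'E'
from h import *
info()
c=vision.camera("scene");crop(c,90,60,280,260,4,"pics/s14.png");cs=c
t=vision.camera("top");np.savez("pics/top14.npz",**t);crop(t,140,130,400,250,3,"pics/t14.png")
P=pts(cs)@S-O@S;hsv=cv2.cvtColor(cs["color"],cv2.COLOR_RGB2HSV);m=cv2.inRange(hsv,(55,80,30),(95,255,255));m[:,260:]=0
q=P[m>0];q=q[abs(q[:,0]+150)<60];print("block",np.median(q,0),np.percentile(q,[2,98],axis=0).round(1).tolist())
P=pts(t)@S-O@S;v=P[(P[...,2]>90)&(P[...,0]<-120)&(P[...,0]>-190)&(abs(P[...,1])<30)];print("punch top",len(v),v.mean(0),np.percentile(v[:,2],[50,95]))
v=P[(P[...,2]>150)&(abs(P[...,0]+92)<30)&(abs(P[...,1]-85)<25)];print("knob",v.mean(0),np.percentile(v[:,2],95), "expect q=.08:",-130*np.cos(np.radians(40)+.08),75+14+130*np.sin(np.radians(40)+.08))
E
```

```text
clock: 23.95
tcp_pos: [583.0, 331.9, 280.7]
tcp_rot: [[0.064, 0.998, -0.017], [0.977, -0.066, -0.205], [-0.205, -0.003, -0.979]]
contact_force: [0.5, -0.4, 0.5]
gripper_width: 0.5
t23.95 tcp [583.  331.9 280.7] Rx [ 0.979 -0.    -0.205] Rz [-0.205  0.004 -0.979] graspStamp [141.8 -26.  299.3] F stamp [-0.4 -0.6  0.5] w 0.5
block [-166.27630256    9.88898191   45.88945949] [[-180.4, -16.0, 41.3], [-132.1, 20.7, 48.6]]
punch top 118 [-144.7164888     1.59603712  110.97646814] [113.41313841 118.20333769]
knob [-90.10075831  85.76674969 173.58478674] 182.13809943679658 expect q=.08: -92.58941027561698 180.25349913736719
```

View pics/s14.png

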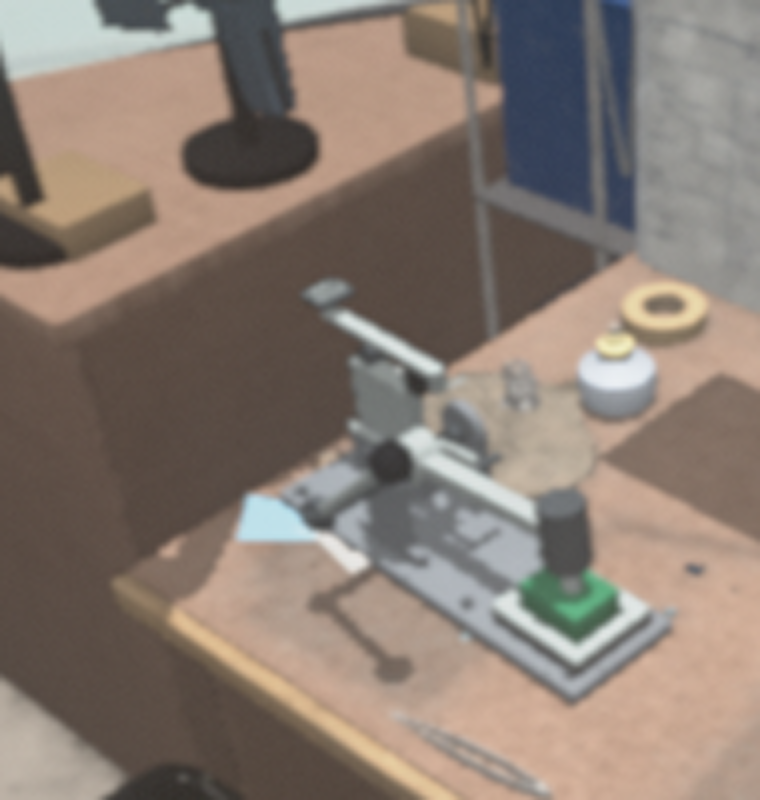

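View pics/t14.png

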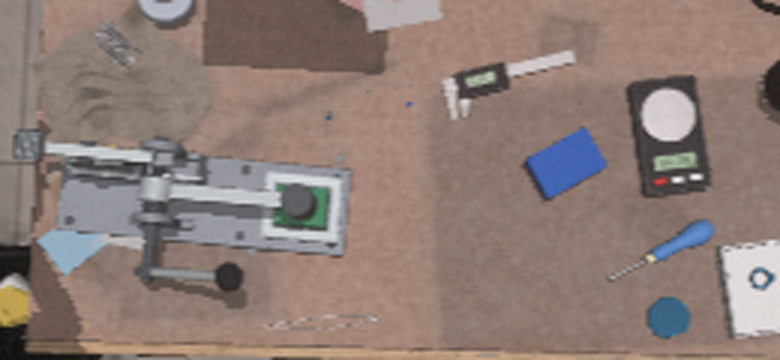

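```bash
python3 -m jog '-1 0 0 0 0 0 0;-1 0 0 0 0 0 0;-1 0 0 0 0 0 0;-1 0 0 0 0 0 0;-1 0 0 0 0 0 0;-1 0 0 0 0 0 0' >/dev/null
python3 - <<'E'
from h import *
t=vision.camera("top");o=load("pics/top14.npz");z=load("pics/top0.npz");info()
d=cv2.absdiff(t["color"],o["color"])[160:240,170:270].max(2);print("moved px",(d>40).sum())
def knob(c):
    P=pts(c)@S-O@S;v=P[(P[...,2]>150)&(abs(P[...,0]+95)<30)&(abs(P[...,1]-85)<25)];return np.median(v[:,2]),np.percentile(v[:,2],95),np.median(v[:,0]),len(v)
print("knob start",knob(z),"now",knob(t))
P=pts(t)@S-O@S;hsv=cv2.cvtColor(t["color"],cv2.COLOR_RGB2HSV);m=cv2.inRange(hsv,(55,80,30),(95,255,255));m[:,:225]=0;m[:,262:]=0
q=P[m>0];print(cv2.minAreaRect(q[:,:2].astype(np.float32)),np.median(q[:,2]))
E
```

```text
t24.70 tcp [583.7 332.7 282.7] Rx [ 0.979 -0.001 -0.203] Rz [-0.203  0.    -0.979] graspStamp [142.6 -26.6 301.3] F stamp [-0.5  0.4  0.1] w 0.4
moved px 0
knob start (np.float64(167.7160298483011), np.float64(172.96977096551618), np.float64(-98.99458189106838), 73) now (np.float64(174.9492797719804), np.float64(180.78593349857002), np.float64(-90.50005301713702), 83)
((-150.2535858154297, 1.5340156555175781), (39.70878219604492, 49.72014617919922), 89.80094146728516) 43.5479965818065
```

The scene is at rest, the knob has risen 7.5 mm (about 0.08 rad), and the block is centred with its top at about 44 mm. Handing in.

```bash
python3 -c "
from plant import job
print(job.sign_off())"
```

```text
the job is handed in; nothing more can be done
None
```

The small green wax block is stamped and left in the pocket with the hammer resting on it. I handed the job in at about 24.8 s on the robot clock. The sign-off reports no verdict.

- **Cocking:** I swung the knob along its arc until the force rose to about 18 N at the knob, against the 28 N limit. I then backed off until the sear carried the load and let go. The arm stayed up.
- **Seating:** before the trip, the block's top measured 44.6 mm (44 expected), slope about 0.001, centre within about 1 mm of the plate's.
- **Trip:** I pressed the trigger pad with closed fingers and the hammer dropped onto the block. Its speed was not measured. The knob was not touched at the time.
- **Last checks:**
  - The hammer sits at about 0.08 rad, judged from the knob's rise of 7.5 mm.
  - Nothing moved between two pictures 0.7 s apart.
  - The gripper is well clear, with no contact force.
  - By eye in the top view, the big block, caliper, graver and tweezers are where they were.

Two readings disagreed slightly. The cameras gave positions up to about 2 mm apart along the base. The knob's radius also read up to 3 mm too large late in the swing. So I centred the block over the pocket using the wrist camera alone, measuring the block against the plate.

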